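# Gauge the kit's bushings and latch up the parts tote

### The job

Try each plastic bushing on the stepped gauge pin, as far down as it will go, in the order red, white, blue and then green (the green one may be missing): put those that slide all the way down to the base plate into the small black tote, and those that stop on the step into the grey reject tray. When all are sorted, shut the tote's yellow lid, then swing its hasp down flat over the catch at the front. Leave the other things on the table where they are.

Things in the scene. Friction and masses are not known exactly. Their poses are not given: they have to be found in the camera images.
- red_1: red plastic bushing (plain round sleeve standing upright), 36 mm outer diameter, 36 mm tall, about 60 g. Its bore runs right through and is either 19.5 mm (fits) or 13.5 mm (too tight); which one shows on the gauge pin. Origin: centre of its underside, z along its axis. Of red_1 and red_2 at most one is present; they look alike from the outside
- red_2: red plastic bushing (plain round sleeve standing upright), 36 mm outer diameter, 36 mm tall, about 60 g. Its bore runs right through and is either 19.5 mm (fits) or 13.5 mm (too tight); which one shows on the gauge pin. Origin: centre of its underside, z along its axis. Of red_1 and red_2 at most one is present; they look alike from the outside
- white_1: white plastic bushing (plain round sleeve standing upright), 36 mm outer diameter, 36 mm tall, about 60 g. Its bore runs right through and is either 19.5 mm (fits) or 13.5 mm (too tight); which one shows on the gauge pin. Origin: centre of its underside, z along its axis. Of white_1 and white_2 at most one is present; they look alike from the outside
- white_2: white plastic bushing (plain round sleeve standing upright), 36 mm outer diameter, 36 mm tall, about 60 g. Its bore runs right through and is either 19.5 mm (fits) or 13.5 mm (too tight); which one shows on the gauge pin. Origin: centre of its underside, z along its axis. Of white_1 and white_2 at most one is present; they look alike from the outside
- blue_1: blue plastic bushing (plain round sleeve standing upright), 36 mm outer diameter, 36 mm tall, about 60 g. Its bore runs right through and is either 19.5 mm (fits) or 13.5 mm (too tight); which one shows on the gauge pin. Origin: centre of its underside, z along its axis. Of blue_1 and blue_2 at most one is present; they look alike from the outside
- blue_2: blue plastic bushing (plain round sleeve standing upright), 36 mm outer diameter, 36 mm tall, about 60 g. Its bore runs right through and is either 19.5 mm (fits) or 13.5 mm (too tight); which one shows on the gauge pin. Origin: centre of its underside, z along its axis. Of blue_1 and blue_2 at most one is present; they look alike from the outside
- green_1: green plastic bushing (plain round sleeve standing upright), 36 mm outer diameter, 36 mm tall, about 60 g. Its bore runs right through and is either 19.5 mm (fits) or 13.5 mm (too tight); which one shows on the gauge pin. Origin: centre of its underside, z along its axis. Of green_1 and green_2 at most one is present; they look alike from the outside
- green_2: green plastic bushing (plain round sleeve standing upright), 36 mm outer diameter, 36 mm tall, about 60 g. Its bore runs right through and is either 19.5 mm (fits) or 13.5 mm (too tight); which one shows on the gauge pin. Origin: centre of its underside, z along its axis. Of green_1 and green_2 at most one is present; they look alike from the outside
- gauge: fixed blue base plate 80 x 80 x 12 mm with an upright steel stepped gauge pin at its centre. Origin: centre of the plate's underside, z up along the pin. From 12 to 48 mm above the origin the pin is 17 mm thick (gauging size), then to 76 mm an 11 mm pilot, then a cone to a blunt tip at 84 mm
- gauge_step (a point): on the pin's axis at its step, 48 mm above the gauge's origin: the underside of a tight bushing stays here, the pilot in its bore; a fitting one drops on, when let go, until its underside rests on the base plate 36 mm lower, its top level with the step. Bushings have about 1.3 mm of play all round on the pin and lift off freely
- tray: fixed open grey reject tray, 140 (x) x 170 (y) x 25 mm high outside, walls and floor 4 mm. Origin: centre of its underside
- tote: fixed small black parts tote, 160 (x) x 200 (y) x 65 mm high outside, walls and floor 5 mm, open on top while its lid is up. Origin: centre of its underside, -x is its front (towards the robot), where a small brass catch stands 42 mm above the underside. The lid hinges along the rear (+x) rim
- lid (a joint): angle of the tote's yellow lid (160 x 200 mm, 8 mm thick): 0 = shut on the rim, 1.57 = standing upright at the rear, at most 2.0 (it starts leaning back past upright). It stays where left; 1 to 4 N at its free edge moves it (push from behind, then down, with closed fingers)
- lid_hinge (a point): point on the lid's hinge line (along the tote's y), at the middle of the tote's rear rim, 65 mm above the underside; the lid's underside runs from here
- lid_edge (a point): middle of the lid's free edge, on its outer (upper when shut) face, 160 mm from the hinge. Its z axis is the outward normal of the lid
- hasp (a joint): angle of the steel hasp on the lid's free edge, relative to the lid: 0 = hanging flat against the tote's front, its window over the brass catch (when the lid is shut); 1.57 = sticking straight out forwards; 3.14 = standing at right angles up from the lid's outer face; at most 3.5. It stays where left; about 1 N at its tip moves it. The catch does not stand out beyond the shut hasp
- hasp_hinge (a point): middle of the hasp's hinge line (along the tote's y), on the lid 6 mm in front of its free edge, 4 mm above the lid's underside
- hasp_tip (a point): free end of the hasp strap, 50 mm from its hinge; the strap is 36 mm wide and 4 mm thick
- tape: green tape roll, 90 mm across, 22 mm high, bystander
- driver: orange-handled screwdriver lying, 180 mm long, bystander
- spanner: steel spanner lying, 160 mm long, bystander
- glue: white glue bottle, 48 mm across, 110 mm tall, bystander
- jar: amber jar, 64 mm across, 70 mm tall, bystander
- wheel: small black rubber wheel lying flat, 60 mm across, 32 mm high, bystander, not always there
Things that resemble listed ones, but are neither listed nor needed, are in the scene too. What is shaped like the tray but brown is not meant.

How it is judged:
By the outcome, as a careful person would: the job done as asked, in the order asked, and still so for the second after the job is handed in, with the robot touching nothing.
Of red_1, red_2 only 1 to 1 are there at a start; the rules pass over those that are not, and their reading is None.
Of white_1, white_2 only 1 to 1 are there at a start; the rules pass over those that are not, and their reading is None.
Of blue_1, blue_2 only 1 to 1 are there at a start; the rules pass over those that are not, and their reading is None.
Of green_1, green_2, wheel only 1 to 1 are there at a start; the rules pass over those that are not, and their reading is None.
At some moment in a run one of red_1, red_2, white_1, white_2, blue_1, blue_2, green_1, green_2 may be knocked a few centimetres aside while the robot is not near it.
It also fails if it takes over 210 s, if anything falls off the work surface, if the arm or the gripper's body presses on something with over 40 N, if the wrist force passes 120 N, or if a joint passes its speed limit or range.

### The arm

A 6-joint arm with a two-finger parallel gripper is mounted at the origin on the work surface. World frame = base frame: x ahead of the robot, y to its left, z up, the work surface at z = 0. Lengths are in m, angles in rad, forces in N, time in s.
With the tool pointing down it reaches from about 0.25 to 0.775 m from the base axis. Payload 4 kg.
Tool frame: the origin (TCP) lies on the centre line of the jaws, within the pads' length; the fingertips stand 22 mm ahead of it and the grasp point (between the pads) lies 3 mm ahead of it; z points along the fingers, y is the line along which they close (so a half turn about z gives the same grasp; the last joint's range is limited). The gripper opens to 85 mm and grips with 20 to 120 N. Pads are 22 mm wide; open, the fingers measure 114 mm over their backs; the gripper's body (76 mm by 85 mm) begins 54 mm behind the grasp point. The pads swing forward as they close: fully open they stand 13 mm farther back than shut.
Start: joints at [1.142, 0.087, 1.371, -0, 1.684, -0.103], TCP at [0.176, 0.521, 0.253] pointing down, gripper open.
Joint ranges: [-3.1, 3.1], [-0.76, 2.03], [0.27, 2.55], [-1.08, 4.22], [0.17, 2.65], [-2.57, 2.57]. Speed limits (rad/s): [2.79, 2.79, 3.14, 3.14, 3.14, 3.14].

### API

Orientations are given as a 3x3 rotation matrix whose columns are the frame's x, y, z axes.
In Python, from station import r, imaging gives the robot as it stands. The module is installed in compiled form; this text tells all that it offers.
- The arm moves only by the tool arm_command, never from a script. Its argument "moves" is one flat list of numbers, 7 for each row, row after row: the turn, a rotation vector about the tool's x, y, z scaled (see below), then the shift along the tool's x, y, z scaled (see below), then the closure, from -1 (fully open) to 1 (shut). In form: [rx, ry, rz, tx, ty, tz, fingers, rx, ry, rz, tx, ty, tz, fingers, ...]. A call has 1 to 8 rows; each row shifts and turns the commanded pose from where the row before left it, along the tool's axes as they then stand; what a row does not reach is not made up. The controller multiplies each number of a shift by 15 cm and each number of a turn by 180 degrees. A row lasts 1/8 s, in which the tool goes at most 62.5 mm and 10.7 degrees, less where a joint would pass 70% of its speed; a pose out of reach is approached as far as the arm can. A call with a number of a shift or a turn outside -1 to 1 is refused whole. A call with a gripper value outside its range is refused whole. The fingers move at their own pace and stop on an object; the grip force is fixed at half the most. Time passes only in rows, so rows that do not move let the fingers close. It gives the time, the measured TCP pose, the force, the opening and the grip force at its end, in the units of the state.
- r.read_state(): the state, without advancing time (a new reading comes with each control period).
- imaging.capture(name): name is "scene" or "top" or "wrist"; returns (picture, depth): 384x512x3 uint8, red, green, blue; 384x512 float32, m along the optical axis (not along the pixel's ray), 0 where there is no reading.
- imaging.calibration(name): a dict with "fx", "fy", "cx", "cy" (pixels), "R" (3x3) and "t" (3): a world point X has camera coordinates R X + t. Camera axes: x right, y down, z forward; pixel columns grow to the right and rows downward; lengths in m; the calibration is good to about 2 mm. A picture is of the moment at which its call begins: read the wrist's pose just before it. calibration takes no time and is no camera call; for the wrist camera it gives the pose at the moment of the call.
- r.finish_job(): hands the job in; it is judged then, once.
The state is a dict: "time_s": time; "q": joint angles; "joint_velocities": joint speeds; "effort": joint torques, N m; "tcp_pos": TCP position; "eef_rot": TCP orientation; "ft_force": force on the tool from outside, world axes, zero at the start; "ft_torque": the same for the moment, N m; "finger_gap": finger opening in m; "grip_force": force on a finger pad.
Only numpy, scipy, OpenCV 4.12 (cv2) and the standard library are available. Lean on these libraries where they do the work, as an engineer would, in place of code of your own. Each camera call takes 0.05 s, during which the arm holds its last target. There are 200 camera calls.

## Working session

There is one attempt and no reset: what is moved stays moved. The work goes in short steps, Python scripts to look and compute and a tool call to move; the robot and the scene stay as the last step left them, time stands still between calls to the robot, and variables do not carry over. Pictures are saved under pics/ and viewed, at most 14 in all, crops included, and the job is handed in when it is done.

Besides the shell and the picture viewer there is one more tool, called after "Emit:" by a JSON object that holds its "api" and its "payload". arm_command: Moves the arm, as the interface text tells. Shifts and turns lie within -1 to 1; 1 stands for 15 cm of shift or 180 degrees of turn. Its arguments: {"type":"object","properties":{"moves":{"type":"array"}},"required":["moves"]}

```bash
mkdir -p pics; cat > h.py <<'E'
import numpy as np, cv2
from station import r, imaging
def cap(n,save=None):
    c=imaging.calibration(n); p,d=imaging.capture(n)
    if save: cv2.imwrite('pics/'+save,p[:,:,::-1])
    return p,d,c
def pts(d,c):
    v,u=np.mgrid[0:d.shape[0],0:d.shape[1]]
    X=np.stack([(u-c['cx'])/c['fx']*d,(v-c['cy'])/c['fy']*d,d],-1)
    return (X-np.array(c['t']))@np.array(c['R'])
E
python3 - <<'E'
from h import *
s=r.read_state(); print(s['time_s'],s['tcp_pos'],np.round(s['eef_rot'],3).tolist())
for n in('top','scene'):
    p,d,c=cap(n,n+'0.png'); print(n,c)
E
```

```text
0.0 [0.1758428  0.52064341 0.2521036 ] [[-0.947, 0.32, -0.001], [0.32, 0.947, -0.002], [0.0, -0.002, -1.0]]
top {'fx': 371.94638355082697, 'fy': 371.94638355082697, 'cx': 249.61538632019972, 'cy': 190.43058640789673, 'R': array([[-0.01052278, -0.99993687, -0.00394122],
       [-0.99166326,  0.01094176, -0.12839104],
       [ 0.12842606,  0.00255733, -0.99171579]]), 't': array([-0.0741375 ,  0.51018152,  1.07566834])}
scene {'fx': 394.1180045308817, 'fy': 394.1180045308817, 'cx': 253.88228281537593, 'cy': 198.23870388684088, 'R': array([[-0.41785032,  0.90846752,  0.00937404],
       [ 0.60396441,  0.28547222, -0.74413212],
       [-0.67869589, -0.30527426, -0.6679667 ]]), 't': array([ 0.25893439, -0.2242413 ,  1.39247856])}
```

View pics/top0.png

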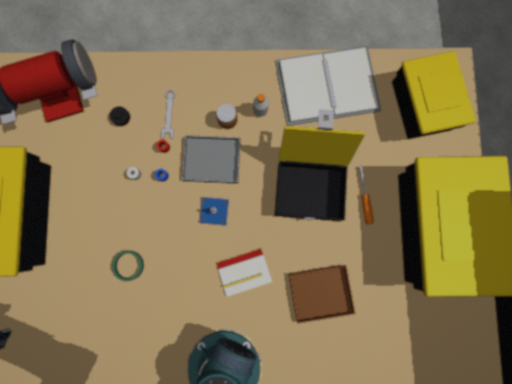

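View pics/scene0.png

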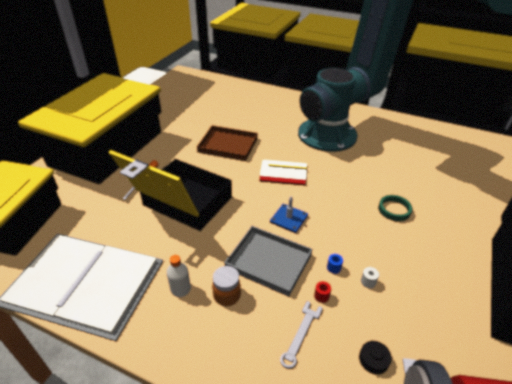

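The top view shows red at (163,146), white at (133,173) and blue at (161,175). The gauge is at (213,211), the grey tray at (210,160), and the tote at (312,190) with its lid leaning back. The wheel is at (120,116), so there is no green bushing. Next I measure them.

```bash
cat >> h.py <<'E'
def masks(p):
    h=cv2.cvtColor(p,cv2.COLOR_RGB2HSV).astype(int); H,S,V=h[...,0],h[...,1],h[...,2]
    return dict(red=((H<8)|(H>172))&(S>150)&(V>80),blue=(abs(H-112)<14)&(S>130)&(V>50),
      white=(S<60)&(V>140),grey=(S<50)&(V>70)&(V<150),black=(V<45),yellow=(abs(H-28)<5)&(S>180)&(V>70))
def ray(u,v,z,c):
    R=np.array(c['R']);o=-R.T@np.array(c['t']);w=R.T@np.array([(u-c['cx'])/c['fx'],(v-c['cy'])/c['fy'],1])
    return o+w*(z-o[2])/w[2]
def bush(p,d,c,box,col):
    x0,y0,x1,y1=box; P=pts(d,c); m=masks(p)[col].copy(); k=np.zeros_like(m);k[y0:y1,x0:x1]=1; m&=k
    Q=P[m]; Q=Q[(Q[:,2]>0.005)]
    zt=np.percentile(Q[:,2],90); T=Q[Q[:,2]>zt-0.008]
    return m.sum(),zt,(T[:,:2].max(0)+T[:,:2].min(0))/2,T.mean(0),np.ptp(T,axis=0)
E
python3 - <<'E'
from h import *
p,d,c=cap('top')
P=pts(d,c)
for col,b in dict(red=(150,136,176,156),white=(122,163,146,184),blue=(150,165,174,184)).items(): print(col,*bush(p,d,c,b,col))
def box(m,b,z0,z1):
    x0,y0,x1,y1=b;k=np.zeros(m.shape,bool);k[y0:y1,x0:x1]=1;k&=m&(P[...,2]>z0)&(P[...,2]<z1);Q=P[k]
    r_=cv2.minAreaRect(Q[:,:2].astype(np.float32));return r_,Q[:,2].min(),Q[:,2].max(),len(Q)
M=masks(p)
print('gauge',box(M['blue'],(190,190,235,232),0.005,0.02))
one=np.ones_like(M['blue'])
print('pin',box(one,(195,200,225,225),0.03,0.1))
print('tray',box(one,(175,130,245,188),0.016,0.03))
print('tote',box(one,(268,158,352,225),0.055,0.08))
print('lid',box(M['yellow'],(270,120,365,170),0.02,0.3))
k=M['yellow']&(np.arange(512)[None]>270)&(np.arange(512)[None]<365)&(np.arange(384)[:,None]>120)&(np.arange(384)[:,None]<170)
Q=P[k];
A=np.c_[Q[:,1:],np.ones(len(Q))]; s=np.linalg.lstsq(A,Q[:,0],rcond=None)[0];print('lid x=',s, Q.min(0),Q.max(0))
for (u,v) in[(282,130),(358,136),(278,164),(350,166),(326,120),(168,133),(120,116),(227,116),(260,104),(325,128),(314,217)]: print((u,v),P[v,u].round(3))
E
```

```text
red 108 0.038548180768501424 [0.65029798 0.18495701] [0.64984868 0.18404803 0.03610811] [0.03259087 0.03388864 0.00929669]
white 102 0.03865399863265967 [0.56821485 0.27055658] [0.56803409 0.27124255 0.0365362 ] [0.03089561 0.03356668 0.00879806]
blue 84 0.039007483705679365 [0.56103573 0.18649305] [0.55939711 0.18591574 0.03613998] [0.03057507 0.03302588 0.00967572]
gauge (((0.45141127705574036, 0.02916666865348816), (0.07363960891962051, 0.07185564935207367), 84.96894836425781), np.float64(0.007545646867996905), np.float64(0.018768864047737338), 493)
pin (((0.45102688670158386, 0.02758331596851349), (0.013141940347850323, 0.01578151248395443), 66.73573303222656), np.float64(0.030559914956952237), np.float64(0.08461417694538342), 33)
tray (((0.6102232336997986, 0.03738965839147568), (0.1703013926744461, 0.14121897518634796), 87.11262512207031), np.float64(0.01602996923919067), np.float64(0.029356775891461878), 344)
tote (((0.5073726177215576, -0.25810331106185913), (0.20434065163135529, 0.16796448826789856), 84.96007537841797), np.float64(0.05511374740555136), np.float64(0.07997753378309005), 709)
lid (((0.611955463886261, -0.26777583360671997), (0.19985589385032654, 0.05484107509255409), 84.7265396118164), np.float64(0.0643170125705003), np.float64(0.22338379242934595), 2460)
lid x= [ 0.03716537 -0.0695103   0.63246259] [ 0.36700429 -0.36930343  0.06431701] [ 0.64740913 -0.08246595  1.13196783]
(282, 130) [ 0.703 -0.183  0.001]
(358, 136) [ 0.624 -0.358  0.208]
(278, 164) [ 0.589 -0.166  0.029]
(350, 166) [ 0.586 -0.391 -0.001]
(326, 120) [ 0.735 -0.322 -0.002]
(168, 133) [0.697 0.174 0.002]
(120, 116) [0.744 0.315 0.033]
(227, 116) [ 0.726 -0.015  0.072]
(260, 104) [ 0.758 -0.113  0.082]
(325, 128) [ 0.64  -0.271  0.225]
(314, 217) [ 0.426 -0.263  0.066]
```

```bash
python3 - <<'E'
import cv2
a=cv2.imread('pics/top0.png');b=cv2.imread('pics/scene0.png')
x=cv2.resize(a[110:240,100:375],None,fx=2.9,fy=2.9,interpolation=cv2.INTER_CUBIC)[:, :798]
cv2.imwrite('pics/c1.png',x)
E
```

```text
(no output)
```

View pics/c1.png

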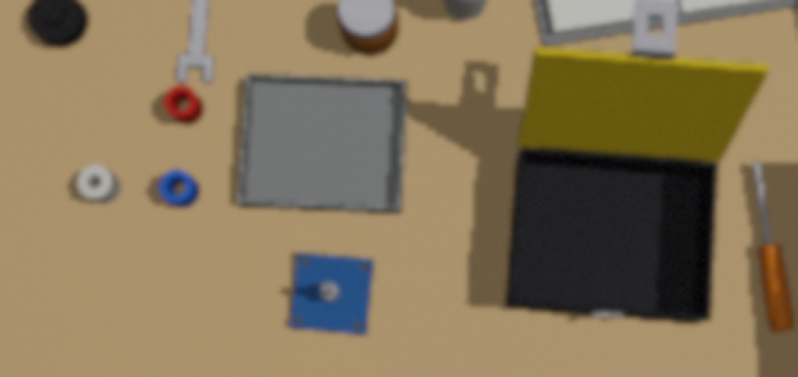

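White's bore looks small, but the pin will decide. I'll move over the red bushing first.

Emit:
{"api": "arm_command", "payload": {"moves": [0, 0, 0, -0.371, -0.112, 0, -0.2, 0, 0, 0, -0.371, -0.112, 0, -0.2, 0, 0, 0, -0.371, -0.112, 0, -0.2, 0, 0, 0, -0.371, -0.112, 0, -0.2, 0, 0, 0, -0.371, -0.112, 0, -0.2, 0, 0, 0, -0.371, -0.112, 0, -0.2, 0, 0, 0, -0.371, -0.112, 0, -0.2, 0, 0, 0, -0.371, -0.112, 0, -0.2]}}

```text
time_s: 1.15
tcp_pos: [0.556, 0.2499, 0.2529]
eef_rot: [[-0.947, 0.32, -0.001], [0.32, 0.947, 0.0], [0.001, 0.0, -1.0]]
ft_force: [-0.1, -0.2, 1.1]
finger_gap: 0.0513
grip_force: 0.0
```

Emit:
{"api": "arm_command", "payload": {"moves": [0, 0, 0, -0.371, -0.112, 0.05, -0.2, 0, 0, 0, -0.371, -0.112, 0.05, -0.2, 0, 0, -0.052, 0, 0, 0.1, -0.2, 0, 0, -0.052, 0, 0, 0.1, -0.2, 0, 0, 0, 0, 0, 0, -0.2]}}

```text
time_s: 1.78
tcp_pos: [0.6487, 0.1834, 0.2056]
eef_rot: [[-1.0, 0.001, -0.005], [0.001, 1.0, -0.001], [0.005, -0.001, -1.0]]
ft_force: [-0.5, 0.1, 0.2]
finger_gap: 0.0516
grip_force: 0.0
```

```bash
cat >> h.py <<'E'
from scipy.spatial.transform import Rotation as Ro
def go(target,Rt=np.diag([-1.,1,-1]),s=None):
    s=s or r.read_state(); R=np.array(s['eef_rot']);p=np.array(s['tcp_pos'])
    rv=Ro.from_matrix(R.T@Rt).as_rotvec()/np.pi
    print('t',round(s['time_s'],2),'tcp',p.round(4),'rot',rv.round(4),'shift tool',(R.T@(np.array(target)-p)/.15).round(4),'aligned',(Rt.T@(np.array(target)-p)/.15).round(4),'F',np.round(s['ft_force'],1),'gap',round(s['finger_gap'],4),'q',np.round(s['q'],2))
E
python3 - <<'E'
from h import *
go((0.65,0.184,0.028))
p,d,c=cap('wrist','w0.png')
R=np.array(r.read_state()['eef_rot']);t=np.array(r.read_state()['tcp_pos'])
o=-np.array(c['R']).T@np.array(c['t']);print(c['fx'],c['cx'],c['cy'],'cam in tool',R.T@(o-t),(np.array(c['R'])@R).round(3))
E
```

```text
t 1.77 tcp [0.6487 0.1834 0.2056] rot [-0.0003 -0.0015 -0.0004] shift tool [-0.0145  0.0051  1.1841] aligned [-0.0088  0.004   1.1842] F [-0.5  0.1  0.2] gap 0.0516 q [ 0.19  0.38  1.11  0.    1.65 -1.38]
313.0657370267175 258.96599150755424 192.78522444118954 cam in tool [ 0.0752163  -0.00085328 -0.11913006] [[ 0.     1.     0.001]
 [-0.957  0.    -0.289]
 [-0.289 -0.001  0.957]]
```

View pics/w0.png

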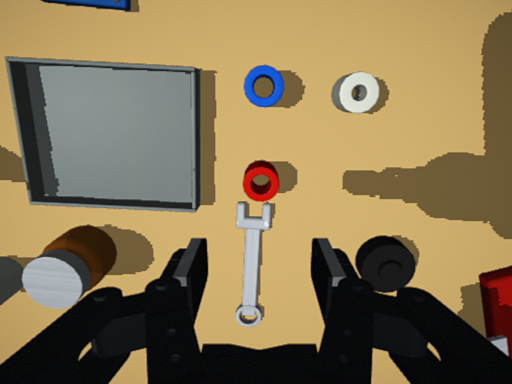

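The wrist view shows red at (261,181), with the spanner just below it, blue at (264,87) and white at (357,92). Now a precise measurement.

```bash
cat >> h.py <<'E'
def ring(p,d,c,col,zr=(0.03,0.045),box=None):
    P=pts(d,c); m=masks(p)[col]&(P[...,2]>zr[0])&(P[...,2]<zr[1])
    if box: k=np.zeros_like(m);k[box[1]:box[3],box[0]:box[2]]=1;m&=k
    n,l,st,_=cv2.connectedComponentsWithStats(m.astype(np.uint8))
    out=[]
    for i in range(1,n):
        if st[i,4]<150: continue
        mm=l==i; zt=np.median(P[mm][:,2])
        # outer contour of top ring by rays onto top plane
        cn=max(cv2.findContours(mm.astype(np.uint8),cv2.RETR_EXTERNAL,cv2.CHAIN_APPROX_NONE)[0],key=len)[:,0]
        W=np.array([ray(u,v,zt,c)[:2] for u,v in cn],np.float32)
        (x,y),rad=cv2.minEnclosingCircle(W); out.append((round(x,4),round(y,4),round(float(zt),4),round(rad,4),st[i,4]))
    return out
E
python3 - <<'E'
from h import *
p,d,c=cap('wrist')
for k in('red','white','blue'): print(k,ring(p,d,c,k))
P=pts(d,c);print('tablez',np.median(P[200:240,440:480,2]))
E
```

```text
red [(0.6518, 0.1837, 0.0356, 0.0178, np.int32(690))]
white [(0.5685, 0.2704, 0.0356, 0.0176, np.int32(1067))]
blue [(0.5631, 0.1867, 0.0356, 0.0174, np.int32(876))]
tablez -0.00038292310101356656
```

Emit:
{"api": "arm_command", "payload": {"moves": [0, -0.0015, 0, -0.019, 0.002, 0.296, -0.2, 0, 0, 0, 0, 0, 0.296, -0.2, 0, 0, 0, 0, 0, 0.296, -0.2, 0, 0, 0, 0, 0, 0.296, -0.2, 0, 0, 0, 0, 0, 0, -0.2, 0, 0, 0, 0, 0, 0, 1, 0, 0, 0, 0, 0, 0, 1, 0, 0, 0, 0, 0, 0, 1]}}

```text
time_s: 2.88
tcp_pos: [0.6543, 0.1844, 0.0333]
eef_rot: [[-1.0, -0.001, 0.009], [-0.001, 1.0, 0.001], [-0.009, 0.001, -1.0]]
ft_force: [-0.7, 0.1, -0.8]
finger_gap: 0.0351
grip_force: 59.7
```

```bash
python3 - <<'E'
from h import *
go((0.451,0.0285,0.20))
E
```

```text
t 2.88 tcp [0.6543 0.1844 0.0333] rot [0.0003 0.0028 0.0002] shift tool [ 1.3461 -1.0373 -1.1242] aligned [ 1.355  -1.0393 -1.1116] F [-0.7  0.1 -0.8] gap 0.0351 q [ 0.19  0.49  1.31 -0.    1.33 -1.38]
```

Emit:
{"api": "arm_command", "payload": {"moves": [0, 0, 0, 0, 0, -0.3, 1, 0, 0.0014, 0, 0, 0, -0.3, 1, 0, 0.0014, 0, 0.231, -0.208, -0.168, 1, 0, 0, 0, 0.231, -0.208, -0.168, 1, 0, 0, 0, 0.231, -0.208, -0.168, 1, 0, 0, 0, 0.231, -0.208, -0.168, 1, 0, 0, 0, 0.231, -0.208, -0.168, 1, 0, 0, 0, 0, 0, 0, 1]}}

```text
time_s: 3.88
tcp_pos: [0.4796, 0.0264, 0.2517]
eef_rot: [[-1.0, 0.002, 0.004], [0.002, 1.0, -0.001], [-0.004, -0.001, -1.0]]
ft_force: [1.1, 0.3, -1.1]
finger_gap: 0.0348
grip_force: 60.0
```

```bash
python3 - <<'E'
from h import *
go((0.451,0.0285,0.18))
p,d,c=cap('wrist','w1.png')
P=pts(d,c)
for z0,z1 in((0.02,0.045),(.05,.074),(0.076,0.086)):
    m=(P[...,2]>z0)&(P[...,2]<z1)&(abs(P[...,0]-.451)<.025)&(abs(P[...,1]-.028)<.025)
    print(z0,m.sum(),P[m].mean(0).round(4),P[m].min(0).round(4),P[m].max(0).round(4), np.argwhere(m).mean(0).round(1))
m=masks(p)['blue']&(P[...,2]>.006)&(P[...,2]<.018)
print(cv2.minAreaRect(P[m][:,:2].astype(np.float32)),m.sum())
E
```

```text
t 3.88 tcp [0.4796 0.0264 0.2517] rot [-0.0003  0.0014 -0.0007] shift tool [0.1928 0.0138 0.4774] aligned [0.1907 0.0138 0.4782] F [ 1.1  0.3 -1.1] gap 0.0348 q [-0.06 -0.07  1.53 -0.    1.68 -1.63]
0.02 40 [0.4451 0.0274 0.0331] [0.4437 0.0202 0.0208] [0.4491 0.0355 0.0441] [136.1 260.6]
0.05 37 [0.4478 0.0277 0.0622] [0.4466 0.0227 0.0503] [0.4521 0.0349 0.0738] [142.5 261. ]
0.076 96 [0.4516 0.0278 0.0801] [0.4472 0.0229 0.076 ] [0.4568 0.0323 0.0849] [149.3 261.3]
((0.48265448212623596, 0.09719158709049225), (0.24801106750965118, 0.09774657338857651), 66.23018646240234) 4367
```

View pics/w1.png

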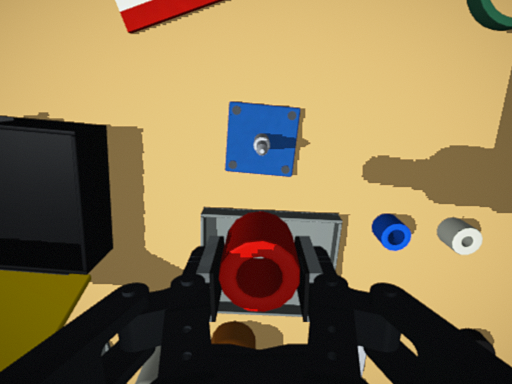

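The wrist view shows the pin tip at (261,149) and the red bushing held at (259,275). I'll measure how the bushing sits in the tool.

```bash
cat >> h.py <<'E'
def held(col):
    s=r.read_state(); R=np.array(s['eef_rot']);t=np.array(s['tcp_pos']); p,d,c=cap('wrist')
    P=(pts(d,c)-t)@R; m=masks(p)[col]&(abs(P[...,0])<.04)&(abs(P[...,1])<.03)&(P[...,2]<.05)&(P[...,2]>-.03)
    zt=np.percentile(P[m][:,2],3); k=m&(P[...,2]<zt+.004)
    cn=np.argwhere(k)[:,::-1]; h=cv2.convexHull(cn.astype(np.int32))[:,0]
    W=[]
    for u,v in h:
        w=np.array([(u-c['cx'])/c['fx'],(v-c['cy'])/c['fy'],1]); Rc=np.array(c['R'])
        o=R.T@(-Rc.T@np.array(c['t'])-t); w=R.T@(Rc.T@w); q=o+w*(zt+.001-o[2])/w[2]; W.append(q[:2])
    (x,y),rad=cv2.minEnclosingCircle(np.array(W,np.float32)); print('held tool xy',round(x,4),round(y,4),'top z',zt.round(4),'rad',round(rad,4),k.sum())
    return np.array([x,y,zt]),R,t
E
python3 - <<'E'
from h import *
q,R,t=held('red'); w=R@q+t; print('top centre world',w.round(4))
tgt=t+np.array([0.4518,0.0276,0.145+0.0])-np.array([w[0],w[1],w[2]])
go(tgt)
E
```

```text
held tool xy 0.0024 -0.0014 top z -0.0036 rad 0.0184 3074
top centre world [0.4776 0.0259 0.2534]
t 3.98 tcp [0.4801 0.0279 0.2484] rot [ 0.0001 -0.0004  0.    ] shift tool [0.1719 0.0069 0.7132] aligned [0.1727 0.0072 0.713 ] F [-0.  -0.  -1.7] gap 0.0344 q [-0.06 -0.07  1.54  0.    1.67 -1.63]
```

```bash
cat >> h.py <<'E'
def pinrel(col):
    q,R,t=held(col); w=R@q+t
    p,d,c=cap('wrist'); P=pts(d,c)
    m=(P[...,2]>.076)&(P[...,2]<.088)&(abs(P[...,0]-.451)<.02)&(abs(P[...,1]-.028)<.02)
    pin=(P[m].min(0)+P[m].max(0))/2; print('pin',pin.round(4),P[m].mean(0).round(4),'held',w.round(4)); return pin,w,t
E
python3 - <<'E'
from h import *
for i in range(2):
    pin,w,t=pinrel('red'); go(t+np.r_[pin[:2]-w[:2],0])
E
```

```text
held tool xy 0.0022 -0.0012 top z -0.0036 rad 0.0182 3074
pin [0.4518 0.0277 0.0809] [0.4515 0.0276 0.0802] held [0.4779 0.0267 0.252 ]
t 4.08 tcp [0.48   0.0285 0.2466] rot [ 0.0002 -0.0016  0.0005] shift tool [ 0.1733  0.003  -0.011 ] aligned [ 0.1733  0.0027 -0.0119] F [ 0.2 -0.3 -0.2] gap 0.035 q [-0.06 -0.06  1.54  0.    1.67 -1.63]
held tool xy 0.0023 -0.0013 top z -0.0037 rad 0.0183 3060
pin [0.4522 0.0275 0.0804] [0.4516 0.0276 0.08  ] held [0.4777 0.0271 0.2502]
t 4.17 tcp [0.48   0.0286 0.246 ] rot [ 0.0001 -0.002   0.0006] shift tool [ 0.1702  0.0019 -0.0025] aligned [ 0.1701  0.0016 -0.0036] F [ 0.2 -1.1 -0.9] gap 0.0349 q [-0.06 -0.06  1.54  0.    1.67 -1.63]
```

Emit:
{"api": "arm_command", "payload": {"moves": [0, 0, 0, 0.17, 0.002, 0, 1, 0, 0, 0, 0, 0, 0.2, 1, 0, 0, 0, 0, 0, 0.2, 1, 0, 0, 0, 0, 0, 0.2, 1, 0, 0, 0, 0, 0, 0.2, 1, 0, 0, 0, 0, 0, 0, 1, 0, 0, 0, 0, 0, 0, 1]}}

```text
time_s: 5.05
tcp_pos: [0.4546, 0.0285, 0.128]
eef_rot: [[-1.0, -0.002, -0.003], [-0.002, 1.0, 0.0], [0.003, 0.0, -1.0]]
ft_force: [0.1, -0.3, 0.2]
finger_gap: 0.035
grip_force: 60.0
```

```bash
python3 - <<'E'
from h import *
q,R,t=held('red');print((R@q+t).round(4)); go((0.4542,0.0288,0.09)); cap('wrist','w2.png')
p,d,c=cap('scene');cv2.imwrite('pics/s2.png',cv2.resize(p[150:290,230:400,::-1],None,fx=4,fy=4))
E
```

```text
held tool xy 0.0023 -0.0009 top z -0.0036 rad 0.018 2970
[0.4523 0.0276 0.1317]
t 5.1 tcp [0.455  0.0284 0.1287] rot [-0.     -0.0006  0.0004] shift tool [0.0045 0.0027 0.2581] aligned [0.005  0.0027 0.258 ] F [-0.1  0.2 -0.7] gap 0.0348 q [-0.06 -0.06  1.77 -0.    1.43 -1.63]
```

View pics/s2.png

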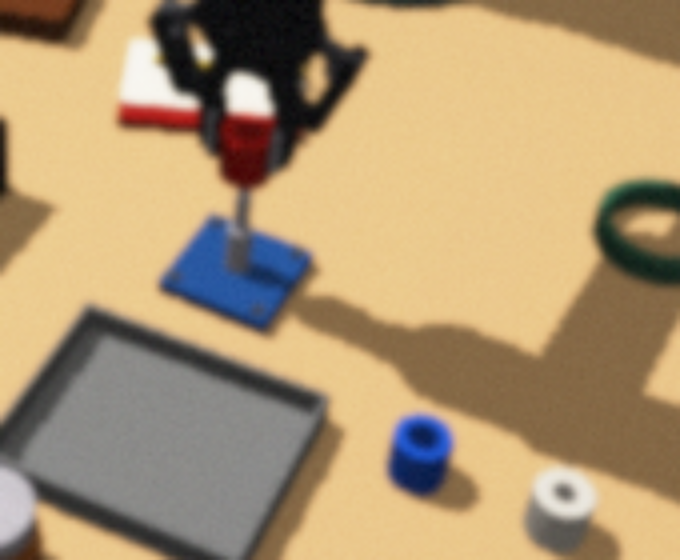

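The bushing is right above the pin, so I lower it to about 5 mm above the step.

Emit:
{"api": "arm_command", "payload": {"moves": [0, 0, 0, 0.002, 0, 0.06, 1, 0, 0, 0, 0, 0, 0.08, 1, 0, 0, 0, 0, 0, 0.08, 1, 0, 0, 0, 0, 0, 0.06, 1, 0, 0, 0, 0, 0, 0, 1, 0, 0, 0, 0, 0, 0, 1]}}

```text
time_s: 5.95
tcp_pos: [0.4536, 0.0282, 0.0856]
eef_rot: [[-1.0, -0.001, -0.004], [-0.001, 1.0, 0.0], [0.004, 0.0, -1.0]]
ft_force: [1.0, -0.8, -0.6]
finger_gap: 0.035
grip_force: 60.0
```

Emit:
{"api": "arm_command", "payload": {"moves": [0, 0, 0, 0, 0, 0, -0.2, 0, 0, 0, 0, 0, 0, -0.2, 0, 0, 0, 0, 0, 0, -0.2, 0, 0, 0, 0, 0, 0, -0.2]}}

```text
time_s: 6.45
tcp_pos: [0.4535, 0.0282, 0.0855]
eef_rot: [[-1.0, -0.001, -0.004], [-0.001, 1.0, 0.0], [0.004, 0.0, -1.0]]
ft_force: [0.2, -0.1, -0.4]
finger_gap: 0.0513
grip_force: 0.0
```

```bash
cat >> h.py <<'E'
def top(col):
    p,d,c=cap('wrist'); P=pts(d,c); m=masks(p)[col]&(abs(P[...,0]-.452)<.035)&(abs(P[...,1]-.028)<.03)&(P[...,2]>.013)
    zt=np.percentile(P[m][:,2],95); k=m&(P[...,2]>zt-.006); print('top z',zt.round(4),((P[k].min(0)+P[k].max(0))/2).round(4),m.sum(),k.sum())
E
python3 - <<'E'
from h import *
top('red'); go((0.452,0.028,0.045))
p,d,c=cap('scene');cv2.imwrite('pics/s3.png',cv2.resize(p[150:290,230:400,::-1],None,fx=3,fy=3))
E
```

```text
top z 0.0487 [0.4504 0.0282 0.0565] 1764 1619
t 6.5 tcp [0.4534 0.0282 0.0855] rot [ 0.     -0.0012  0.0003] shift tool [ 0.0086 -0.0015  0.2697] aligned [ 0.0096 -0.0015  0.2697] F [0.4 0.8 0.1] gap 0.0513 q [-0.06 -0.02  1.83 -0.    1.34 -1.63]
```

View pics/s3.png

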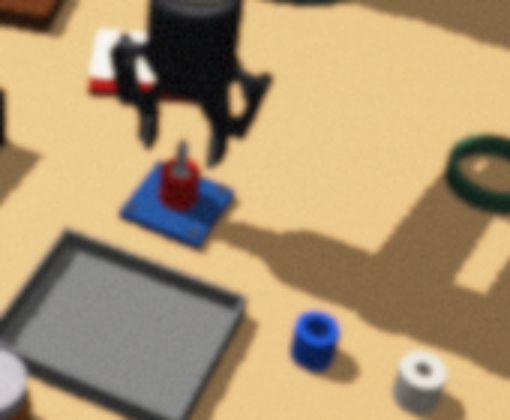

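Red slid fully down (top at 48.7 mm), so it fits and goes to the tote. I regrasp it and lift.

Emit:
{"api": "arm_command", "payload": {"moves": [0, 0, 0, 0.008, 0, 0.13, -0.2, 0, 0, 0, 0, 0, 0.13, -0.2, 0, 0, 0, 0, 0, 0, 1, 0, 0, 0, 0, 0, 0, 1, 0, 0, 0, 0, 0, 0, 1, 0, 0, 0, 0, 0, -0.3, 1, 0, 0, 0, 0, 0, -0.35, 1, 0, 0, 0, 0, 0, -0.35, 1]}}

```text
time_s: 7.55
tcp_pos: [0.4528, 0.0282, 0.1988]
eef_rot: [[-1.0, -0.001, -0.002], [-0.001, 1.0, -0.0], [0.002, -0.0, -1.0]]
ft_force: [0.5, -0.4, -0.2]
finger_gap: 0.0354
grip_force: 62.6
```

```bash
python3 - <<'E'
from h import *
s=r.read_state()
for y in(-.2,-.258,-.31): go((0.48,y,0.042))
E
```

```text
t 7.55 tcp [0.4528 0.0282 0.1988] rot [-0.     -0.0007  0.0003] shift tool [-0.1822 -1.5215  1.0449] aligned [-0.1813 -1.5213  1.0453] F [ 0.5 -0.4 -0.2] gap 0.0354 q [-0.06 -0.11  1.67 -0.    1.58 -1.63]
t 7.55 tcp [0.4528 0.0282 0.1988] rot [-0.     -0.0007  0.0003] shift tool [-0.1818 -1.9081  1.045 ] aligned [-0.1813 -1.908   1.0453] F [ 0.5 -0.4 -0.2] gap 0.0354 q [-0.06 -0.11  1.67 -0.    1.58 -1.63]
t 7.55 tcp [0.4528 0.0282 0.1988] rot [-0.     -0.0007  0.0003] shift tool [-0.1815 -2.2548  1.045 ] aligned [-0.1813 -2.2547  1.0453] F [ 0.5 -0.4 -0.2] gap 0.0354 q [-0.06 -0.11  1.67 -0.    1.58 -1.63]
```

Emit:
{"api": "arm_command", "payload": {"moves": [0, 0, 0, -0.03, -0.36, 0, 1, 0, 0, 0, -0.03, -0.36, 0, 1, 0, 0, 0, -0.03, -0.36, 0, 1, 0, 0, 0, -0.03, -0.36, 0, 1, 0, 0, 0, -0.03, -0.36, 0, 1, 0, 0, 0, -0.03, -0.36, 0, 1, 0, 0, 0, 0, 0, 0.3, 1, 0, 0, 0, 0, 0, 0.2, 1]}}

```text
time_s: 8.55
tcp_pos: [0.4794, -0.2967, 0.1202]
eef_rot: [[-1.0, 0.001, -0.004], [0.001, 1.0, 0.0], [0.004, 0.0, -1.0]]
ft_force: [-0.1, -0.4, 1.1]
finger_gap: 0.0347
grip_force: 62.6
```

```bash
python3 - <<'E'
from h import *
go((0.48,-.295,0.042))
E
```

```text
t 8.55 tcp [ 0.4794 -0.2967  0.1202] rot [ 0.     -0.0013 -0.0003] shift tool [-0.0063  0.0115  0.5213] aligned [-0.0042  0.0116  0.5213] F [-0.1 -0.4  1.1] gap 0.0347 q [-0.65  0.18  1.53 -0.    1.43 -2.22]
```

Emit:
{"api": "arm_command", "payload": {"moves": [0, 0, 0, 0, 0.01, 0.25, 1, 0, 0, 0, 0, 0, 0.22, 1, 0, 0, 0, 0, 0, 0, 1, 0, 0, 0, 0, 0, 0, 1, 0, 0, 0, 0, 0, 0, -0.2, 0, 0, 0, 0, 0, 0, -0.2, 0, 0, 0, 0, 0, -0.3, -0.2, 0, 0, 0, 0, 0, -0.35, -0.2]}}

```text
time_s: 9.55
tcp_pos: [0.4792, -0.2938, 0.1488]
eef_rot: [[-1.0, -0.001, -0.006], [-0.001, 1.0, 0.001], [0.006, 0.001, -1.0]]
ft_force: [0.2, 0.0, 0.2]
finger_gap: 0.0513
grip_force: 0.0
```

```bash
python3 - <<'E'
from h import *
go((0.5685,0.2704,0.20))
p,d,c=cap('top')
for k in('white','blue','red'): print(k,ring(p,d,c,k,(0.03,.045) if k!='red' else (.03,.05)))
P=pts(d,c);m=masks(p)['red']&(abs(P[...,0]-.5)<.08)&(abs(P[...,1]+.258)<.1);print('red in tote',m.sum(),P[m].mean(0),P[m].max(0))
E
```

```text
t 9.55 tcp [ 0.4792 -0.2938  0.1488] rot [ 0.0004 -0.0018  0.0003] shift tool [-0.597   3.7613 -0.3398] aligned [-0.5953  3.7614 -0.3414] F [0.2 0.  0.2] gap 0.0513 q [-0.65  0.16  1.5  -0.    1.49 -2.22]
white []
blue []
red []
red in tote 33 [ 0.46795726 -0.29791527  0.06020062] [ 0.47691486 -0.26440071  0.26044901]
```

Emit:
{"api": "arm_command", "payload": {"moves": [0, -0.0018, 0, -0.06, 0.38, -0.043, -0.2, 0, 0, 0, -0.06, 0.38, -0.043, -0.2, 0, 0, 0, -0.06, 0.38, -0.043, -0.2, 0, 0, 0, -0.06, 0.38, -0.043, -0.2, 0, 0, 0, -0.06, 0.38, -0.043, -0.2, 0, 0, 0, -0.06, 0.38, -0.043, -0.2, 0, 0, 0, -0.06, 0.38, -0.043, -0.2, 0, 0, 0, -0.06, 0.38, -0.043, -0.2]}}

```text
time_s: 10.6
tcp_pos: [0.5516, 0.1638, 0.2012]
eef_rot: [[-1.0, -0.001, 0.004], [-0.001, 1.0, 0.0], [-0.004, 0.0, -1.0]]
ft_force: [0.3, -0.0, 0.9]
finger_gap: 0.0512
grip_force: 0.0
```

Emit:
{"api": "arm_command", "payload": {"moves": [0, 0, 0, -0.06, 0.36, 0, -0.2, 0, 0, 0, -0.06, 0.36, 0, -0.2, 0, 0, 0, 0, 0, 0, -0.2, 0, 0, 0, 0, 0, 0, -0.2]}}

```text
time_s: 11.1
tcp_pos: [0.5691, 0.2696, 0.2002]
eef_rot: [[-1.0, -0.001, 0.002], [-0.001, 1.0, -0.001], [-0.002, -0.001, -1.0]]
ft_force: [0.8, -0.0, -0.2]
finger_gap: 0.0511
grip_force: 0.0
```

```bash
python3 - <<'E'
from h import *
p,d,c=cap('wrist')
for k in('white','blue'):
    o=ring(p,d,c,k); print(k,o)
    if k=='white' and o: go((o[0][0],o[0][1],.0325))
p,d,c=cap('top');P=pts(d,c);m=masks(p)['red']&(abs(P[...,0]-.5)<.08)&(abs(P[...,1]+.258)<.1);print('red in tote',m.sum(),P[m].mean(0),P[m].max(0))
E
```

```text
white [(0.5682, 0.2707, 0.0357, 0.0175, np.int32(854))]
t 11.15 tcp [0.5692 0.269  0.2003] rot [-0.0001  0.0007  0.    ] shift tool [0.0093 0.012  1.1187] aligned [0.007  0.0116 1.1187] F [ 1.1 -0.4 -0.3] gap 0.0516 q [ 0.35  0.28  1.25 -0.    1.61 -1.22]
blue [(0.5622, 0.1875, 0.0355, 0.0183, np.int32(770))]
red in tote 132 [ 0.48201915 -0.29714355  0.03117412] [ 0.50542414 -0.27715572  0.04773287]
```

Red is in the tote. Next I grasp white.

Emit:
{"api": "arm_command", "payload": {"moves": [0, 0, 0, 0.008, 0.011, 0.28, -0.2, 0, 0, 0, 0, 0, 0.28, -0.2, 0, 0, 0, 0, 0, 0.28, -0.2, 0, 0, 0, 0, 0, 0.28, -0.2, 0, 0, 0, 0, 0, 0, -0.2, 0, 0, 0, 0, 0, 0, 1, 0, 0, 0, 0, 0, 0, 1, 0, 0, 0, 0, 0, 0, 1]}}

```text
time_s: 12.2
tcp_pos: [0.5694, 0.2718, 0.0341]
eef_rot: [[-1.0, -0.001, 0.005], [-0.001, 1.0, 0.001], [-0.005, 0.001, -1.0]]
ft_force: [-0.1, -0.0, -0.7]
finger_gap: 0.0349
grip_force: 59.8
```

```bash
python3 - <<'E'
from h import *
go((0.48,0.028,0.235))
E
```

```text
t 12.2 tcp [0.5694 0.2718 0.0341] rot [0.0004 0.0016 0.0003] shift tool [ 0.5906 -1.6233 -1.3443] aligned [ 0.5958 -1.6255 -1.3392] F [-0.1 -0.  -0.7] gap 0.0349 q [ 0.36  0.39  1.45 -0.    1.3  -1.22]
```

Emit:
{"api": "arm_command", "payload": {"moves": [0, 0, 0, 0, 0, -0.35, 1, 0, 0, 0, 0, 0, -0.35, 1, 0, 0.0014, 0, 0.12, -0.325, -0.128, 1, 0, 0, 0, 0.12, -0.325, -0.128, 1, 0, 0, 0, 0.12, -0.325, -0.128, 1, 0, 0, 0, 0.12, -0.325, -0.128, 1, 0, 0, 0, 0.12, -0.325, -0.128, 1]}}

```text
time_s: 13.08
tcp_pos: [0.4778, 0.0263, 0.2348]
eef_rot: [[-1.0, -0.001, -0.0], [-0.001, 1.0, -0.0], [0.0, -0.0, -1.0]]
ft_force: [0.4, -1.3, 0.0]
finger_gap: 0.0349
grip_force: 60.1
```

Emit:
{"api": "arm_command", "payload": {"moves": [0, 0, 0, 0, 0, 0, 1, 0, 0, 0, 0, 0, 0, 1, 0, 0, 0, 0, 0, 0, 1]}}

```text
time_s: 13.45
tcp_pos: [0.4784, 0.0287, 0.2324]
eef_rot: [[-1.0, -0.003, -0.004], [-0.003, 1.0, 0.001], [0.004, 0.001, -1.0]]
ft_force: [-0.9, -0.7, -0.4]
finger_gap: 0.0347
grip_force: 60.1
```

```bash
python3 - <<'E'
from h import *
for i in range(2):
    pin,w,t=pinrel('white'); go(t+np.r_[pin[:2]-w[:2],0])
E
```

```text
held tool xy 0.0005 -0.0008 top z -0.0031 rad 0.0174 466
pin [0.4521 0.0277 0.0804] [0.4516 0.0277 0.0799] held [0.4779 0.028  0.2355]
t 13.55 tcp [0.4785 0.0287 0.2323] rot [ 0.0001 -0.0014  0.0009] shift tool [ 1.721e-01 -1.100e-03  1.000e-04] aligned [ 0.1721 -0.0016 -0.0007] F [-0.1 -0.   0.5] gap 0.0344 q [-0.06 -0.06  1.56  0.    1.64 -1.63]
held tool xy 0.0005 -0.0008 top z -0.0031 rad 0.0174 475
pin [0.4521 0.0275 0.0805] [0.4517 0.0278 0.08  ] held [0.478  0.028  0.2354]
t 13.65 tcp [0.4785 0.0285 0.2325] rot [ 0.0001 -0.0013  0.0008] shift tool [ 0.1728 -0.0006  0.002 ] aligned [ 0.1728 -0.0011  0.0013] F [ 0.4 -0.3  0.2] gap 0.0349 q [-0.06 -0.06  1.56  0.    1.65 -1.63]
```

Emit:
{"api": "arm_command", "payload": {"moves": [0, -0.0013, 0, 0.172, 0, 0, 1, 0, 0, 0, 0, 0, 0.23, 1, 0, 0, 0, 0, 0, 0.23, 1, 0, 0, 0, 0, 0, 0.23, 1, 0, 0, 0, 0, 0, 0, 1, 0, 0, 0, 0, 0, 0, 1, 0, 0, 0, 0, 0, 0, 1]}}

```text
time_s: 14.52
tcp_pos: [0.4542, 0.0277, 0.1318]
eef_rot: [[-1.0, -0.001, 0.005], [-0.001, 1.0, -0.0], [-0.005, -0.0, -1.0]]
ft_force: [-0.3, -0.5, 0.1]
finger_gap: 0.0353
grip_force: 60.1
```

```bash
cat >> h.py <<'E'
def held2():
    s=r.read_state(); R=np.array(s['eef_rot']);t=np.array(s['tcp_pos']); p,d,c=cap('wrist')
    P=(pts(d,c)-t)@R; m=(abs(P[...,0])<.025)&(abs(P[...,1])<.0165)&(P[...,2]<.001)&(P[...,2]>-.007)
    Q=P[m]; x=[(Q[abs(Q[:,1]-y)<.001,0].min(),Q[abs(Q[:,1]-y)<.001,0].max()) for y in(-.006,-.003,0,.003,.006)]
    k=(P[...,2]>.006)|(d==0); print('x extents',np.round(x,4).tolist(),'n',m.sum(),'z',np.median(Q[:,2]).round(4)); 
    cv2.imwrite('pics/held.png',p[:,:,::-1]); return t,R
E
python3 - <<'E'
from h import *
held2(); held('white'); go((0.4525,.0285,.09))
p,d,c=cap('wrist','w3.png'); cv2.imwrite('pics/w3c.png',cv2.resize(p[200:360,180:340,::-1],None,fx=3,fy=3))
E
```

```text
x extents [[-0.0167, 0.0176], [-0.0166, 0.0181], [-0.0171, 0.0187], [-0.0169, 0.0177], [-0.0156, 0.0169]] n 4007 z -0.0019
held tool xy 0.0006 -0.0015 top z -0.003 rad 0.0174 366
t 14.62 tcp [0.4538 0.0276 0.1313] rot [-0.      0.0014  0.0003] shift tool [0.0101 0.0061 0.2755] aligned [0.0089 0.006  0.2756] F [-0.1  0.1 -2. ] gap 0.0348 q [-0.06 -0.07  1.78  0.    1.43 -1.64]
```

View pics/w3c.png

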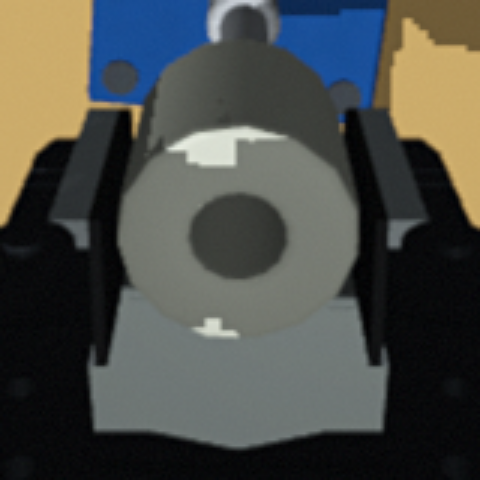

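Emit:
{"api": "arm_command", "payload": {"moves": [0, 0.0005, 0, 0.007, 0.004, 0.05, 1, 0, 0, 0, 0, 0, 0.05, 1, 0, 0, 0, 0, 0, 0.04, 1, 0, 0, 0, 0, 0, 0.04, 1, 0, 0, 0, 0, 0, 0, 1, 0, 0, 0, 0, 0, 0, 1]}}

```text
time_s: 15.42
tcp_pos: [0.4517, 0.0282, 0.1027]
eef_rot: [[-1.0, -0.001, -0.001], [-0.001, 1.0, 0.0], [0.001, 0.0, -1.0]]
ft_force: [0.3, -0.1, -0.3]
finger_gap: 0.0348
grip_force: 60.1
```

```bash
python3 - <<'E'
from h import *
go((0.4525,.0283,.09))
E
```

```text
t 15.43 tcp [0.4517 0.0282 0.1027] rot [ 0.     -0.0002  0.0003] shift tool [-0.0051  0.0005  0.0847] aligned [-0.0051  0.0005  0.0847] F [ 0.3 -0.1 -0.3] gap 0.0348 q [-0.06 -0.05  1.81  0.    1.38 -1.63]
```

The pilot is engaged with no contact force. I go down a bit more and release.

Emit:
{"api": "arm_command", "payload": {"moves": [0, 0, 0, 0, 0, 0.06, 1, 0, 0, 0, 0, 0, 0.055, 1, 0, 0, 0, 0, 0, 0, 1, 0, 0, 0, 0, 0, 0, 1, 0, 0, 0, 0, 0, 0, -0.2, 0, 0, 0, 0, 0, 0, -0.2, 0, 0, 0, 0, 0, 0, -0.2, 0, 0, 0, 0, 0, 0, -0.2]}}

```text
time_s: 16.42
tcp_pos: [0.4518, 0.0282, 0.0856]
eef_rot: [[-1.0, -0.001, -0.0], [-0.001, 1.0, 0.0], [0.0, 0.0, -1.0]]
ft_force: [0.3, -0.8, -0.7]
finger_gap: 0.0512
grip_force: 0.0
```

```bash
python3 - <<'E'
from h import *
go((0.4525,.0283,.08))
p,d,c=cap('wrist'); P=pts(d,c); R=np.sqrt((P[...,0]-.452)**2+(P[...,1]-.028)**2)
m=(R>.0095)&(R<.016)&(P[...,2]>.014)&(P[...,2]<.1)
print('top z',np.percentile(P[m][:,2],[50,90,98]).round(4),m.sum())
cv2.imwrite('pics/w4c.png',cv2.resize(p[150:360,160:360,::-1],None,fx=2.5,fy=2.5))
E
```

```text
t 16.43 tcp [0.4518 0.0282 0.0856] rot [ 0.     -0.0001  0.0003] shift tool [-0.0049  0.0006  0.0371] aligned [-0.0049  0.0006  0.0371] F [ 0.3 -0.8 -0.7] gap 0.0512 q [-0.06 -0.03  1.83  0.    1.34 -1.63]
top z [0.0837 0.0845 0.0849] 2299
```

View pics/w4c.png

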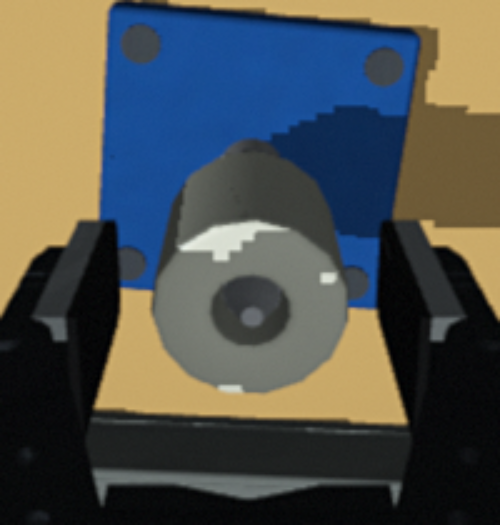

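White's top is at 84 mm with the pin tip inside its bore. It rests on the step, so it goes to the grey tray.

Emit:
{"api": "arm_command", "payload": {"moves": [0, 0, 0, 0, 0, 0.035, -0.2, 0, 0, 0, 0, 0, 0, -0.2, 0, 0, 0, 0, 0, 0, 1, 0, 0, 0, 0, 0, 0, 1, 0, 0, 0, 0, 0, 0, 1, 0, 0, 0, 0, 0, -0.2, 1, 0, 0, 0, 0, 0, -0.3, 1, 0, 0, 0, 0, 0, 0, 1]}}

```text
time_s: 17.48
tcp_pos: [0.4543, 0.0281, 0.1593]
eef_rot: [[-1.0, -0.001, 0.008], [-0.001, 1.0, -0.0], [-0.008, -0.0, -1.0]]
ft_force: [0.5, -0.8, -1.5]
finger_gap: 0.0349
grip_force: 62.8
```

```bash
python3 - <<'E'
from h import *
go((0.61,.037,.039))
E
```

```text
t 17.48 tcp [0.4543 0.0281 0.1593] rot [-0.0001  0.0027  0.0003] shift tool [-1.0311  0.0586  0.811 ] aligned [-1.0379  0.0593  0.8023] F [ 0.5 -0.8 -1.5] gap 0.0349 q [-0.06 -0.09  1.74  0.    1.49 -1.63]
```

Emit:
{"api": "arm_command", "payload": {"moves": [0, 0.001, 0, -0.346, 0.02, 0, 1, 0, 0, 0, -0.346, 0.02, 0, 1, 0, 0, 0, -0.346, 0.02, 0, 1, 0, 0, 0, 0, 0, 0.2, 1, 0, 0, 0, 0, 0, 0.2, 1, 0, 0, 0, 0, 0, 0.2, 1, 0, 0, 0, 0, 0, 0.1, 1, 0, 0, 0, 0, 0, 0, 1]}}

```text
time_s: 18.48
tcp_pos: [0.6058, 0.0374, 0.0478]
eef_rot: [[-1.0, -0.001, -0.008], [-0.001, 1.0, 0.0], [0.008, 0.0, -1.0]]
ft_force: [0.2, -0.7, 0.6]
finger_gap: 0.035
grip_force: 62.8
```

```bash
python3 - <<'E'
from h import *
go((0.61,.037,.039))
E
```

```text
t 18.48 tcp [0.6058 0.0374 0.0478] rot [ 0.0001 -0.0024  0.0003] shift tool [-0.0287 -0.0027  0.0583] aligned [-0.0282 -0.0027  0.0585] F [ 0.2 -0.7  0.6] gap 0.035 q [-0.03  0.34  1.49 -0.    1.32 -1.6 ]
```

Emit:
{"api": "arm_command", "payload": {"moves": [0, 0, 0, 0, 0, 0.045, 1, 0, 0, 0, 0, 0, 0, 1, 0, 0, 0, 0, 0, 0, -0.2, 0, 0, 0, 0, 0, 0, -0.2, 0, 0, 0, 0, 0, 0, -0.2, 0, 0, 0, 0, 0, -0.3, -0.2, 0, 0, 0, 0.1, 0.33, -0.36, -0.2, 0, 0, 0, 0.1, 0.33, -0.36, -0.2]}}

```text
time_s: 19.48
tcp_pos: [0.5821, 0.1206, 0.1799]
eef_rot: [[-1.0, 0.001, -0.003], [0.001, 1.0, 0.0], [0.003, 0.0, -1.0]]
ft_force: [0.7, -0.9, -0.0]
finger_gap: 0.0509
grip_force: 0.0
```

Emit:
{"api": "arm_command", "payload": {"moves": [0, 0, 0, 0.1, 0.33, 0, -0.2, 0, 0, 0, 0, 0, 0, -0.2, 0, 0, 0, 0, 0, 0, -0.2, 0, 0, 0, 0, 0, 0, -0.2]}}

```text
time_s: 19.98
tcp_pos: [0.5675, 0.1684, 0.1778]
eef_rot: [[-1.0, 0.001, -0.004], [0.001, 1.0, -0.001], [0.004, -0.001, -1.0]]
ft_force: [-0.7, 0.4, -0.6]
finger_gap: 0.0512
grip_force: 0.0
```

```bash
python3 - <<'E'
from h import *
p,d,c=cap('wrist')
o=ring(p,d,c,'blue'); print(o)
if o: go((o[0][0],o[0][1],.0325))
P=pts(d,c)
p,d,c=cap('top');P=pts(d,c);m=(abs(P[...,0]-.61)<.06)&(abs(P[...,1]-.037)<.07)&(P[...,2]>.015)&(P[...,2]<.06);print('tray',m.sum(),P[m].mean(0),P[m].min(0),P[m].max(0))
E
```

```text
[(0.5621, 0.1861, 0.0355, 0.018, np.int32(919))]
t 20.02 tcp [0.5676 0.1683 0.1779] rot [-0.0001 -0.0014 -0.0003] shift tool [0.0323 0.119  0.9691] aligned [0.0365 0.1186 0.969 ] F [-0.6  0.1  0.6] gap 0.0513 q [ 0.19  0.21  1.38  0.    1.55 -1.38]
tray 120 [0.60478988 0.03686494 0.03744631] [0.58858426 0.02034981 0.01514633] [0.62300287 0.05331357 0.04435538]
```

White stands in the tray. Now blue.

Emit:
{"api": "arm_command", "payload": {"moves": [0, 0, 0, 0.035, 0.119, 0.2, -0.2, 0, 0, 0, 0, 0, 0.26, -0.2, 0, 0, 0, 0, 0, 0.26, -0.2, 0, 0, 0, 0, 0, 0.24, -0.2, 0, 0, 0, 0, 0, 0, -0.2, 0, 0, 0, 0, 0, 0, 1, 0, 0, 0, 0, 0, 0, 1, 0, 0, 0, 0, 0, 0, 1]}}

```text
time_s: 21.08
tcp_pos: [0.5626, 0.1876, 0.0362]
eef_rot: [[-1.0, -0.001, -0.001], [-0.001, 1.0, 0.001], [0.001, 0.001, -1.0]]
ft_force: [0.2, -0.6, -0.7]
finger_gap: 0.0334
grip_force: 59.7
```

```bash
python3 - <<'E'
from h import *
go((0.48,0.0283,0.235))
E
```

```text
t 21.07 tcp [0.5626 0.1876 0.0362] rot [ 0.0002 -0.0002  0.0003] shift tool [ 0.5524 -1.0607 -1.3256] aligned [ 0.5508 -1.0622 -1.3251] F [ 0.2 -0.6 -0.7] gap 0.0334 q [ 0.23  0.32  1.54  0.    1.28 -1.35]
```

Emit:
{"api": "arm_command", "payload": {"moves": [0, 0, 0, 0, 0, -0.33, 1, 0, 0, 0, 0, 0, -0.35, 1, 0, 0, 0, 0.14, -0.266, -0.16, 1, 0, 0, 0, 0.14, -0.266, -0.16, 1, 0, 0, 0, 0.14, -0.266, -0.16, 1, 0, 0, 0, 0.13, -0.266, -0.16, 1, 0, 0, 0, 0, 0, 0, 1, 0, 0, 0, 0, 0, 0, 1]}}

```text
time_s: 22.08
tcp_pos: [0.48, 0.028, 0.2331]
eef_rot: [[-1.0, -0.001, -0.002], [-0.001, 1.0, 0.001], [0.002, 0.001, -1.0]]
ft_force: [0.2, -0.2, -1.9]
finger_gap: 0.0335
grip_force: 60.0
```

Emit:
{"api": "arm_command", "payload": {"moves": [0, 0, 0, 0, 0, 0, 1, 0, 0, 0, 0, 0, 0, 1]}}

```text
time_s: 22.32
tcp_pos: [0.4799, 0.0286, 0.2318]
eef_rot: [[-1.0, -0.002, -0.005], [-0.002, 1.0, 0.0], [0.005, 0.0, -1.0]]
ft_force: [-0.4, -0.2, -1.1]
finger_gap: 0.0334
grip_force: 60.0
```

```bash
python3 - <<'E'
from h import *
held2()
for i in range(2):
    pin,w,t=pinrel('blue'); go(t+np.r_[pin[:2]-w[:2],0])
E
```

```text
x extents [[-0.0169, 0.0167], [-0.0172, 0.0169], [-0.0179, 0.0173], [-0.0171, 0.0171], [-0.0163, 0.0163]] n 2534 z 0.0003
held tool xy 0.0005 -0.001 top z -0.0005 rad 0.0184 3297
pin [0.4518 0.0277 0.0802] [0.4514 0.0277 0.08  ] held [0.4794 0.0275 0.2324]
t 22.48 tcp [0.48   0.0282 0.2322] rot [ 0.0001 -0.0014  0.0006] shift tool [0.1845 0.0034 0.003 ] aligned [0.1845 0.003  0.0022] F [ 0.3 -0.5 -1.3] gap 0.0333 q [-0.06 -0.06  1.56 -0.    1.64 -1.63]
held tool xy 0.0005 -0.0007 top z -0.0005 rad 0.0184 3287
pin [0.4519 0.0279 0.0806] [0.4515 0.0279 0.0802] held [0.4794 0.0276 0.2328]
t 22.57 tcp [0.48   0.028  0.2325] rot [ 0.     -0.0013  0.0005] shift tool [0.1837 0.0039 0.0025] aligned [0.1837 0.0036 0.0017] F [-0.6  0.3 -0.1] gap 0.0332 q [-0.06 -0.06  1.56 -0.    1.64 -1.63]
```

Emit:
{"api": "arm_command", "payload": {"moves": [0, -0.0003, 0, 0.184, 0.002, 0, 1, 0, 0, 0, 0, 0, 0.23, 1, 0, 0, 0, 0, 0, 0.23, 1, 0, 0, 0, 0, 0, 0.23, 1, 0, 0, 0, 0, 0, 0, 1, 0, 0, 0, 0, 0, 0, 1, 0, 0, 0, 0, 0, 0, 1]}}

```text
time_s: 23.45
tcp_pos: [0.4534, 0.0279, 0.1315]
eef_rot: [[-1.0, -0.001, 0.001], [-0.001, 1.0, -0.0], [-0.001, -0.0, -1.0]]
ft_force: [-0.5, 0.8, -0.3]
finger_gap: 0.0335
grip_force: 60.0
```

```bash
python3 - <<'E'
from h import *
held2(); held('blue'); go((0.4522,.0282,.09))
E
```

```text
x extents [[-0.0174, 0.0167], [-0.0171, 0.0169], [-0.0175, 0.017], [-0.0174, 0.0169], [-0.0163, 0.016]] n 2535 z 0.0003
held tool xy 0.0005 -0.001 top z -0.0005 rad 0.0184 3270
t 23.55 tcp [0.4531 0.028  0.131 ] rot [-0.      0.0002  0.0003] shift tool [0.0059 0.0015 0.2734] aligned [0.0058 0.0014 0.2734] F [ 0.2  1.2 -0.4] gap 0.0334 q [-0.06 -0.07  1.78 -0.    1.44 -1.64]
```

Emit:
{"api": "arm_command", "payload": {"moves": [0, 0, 0, 0.006, 0.001, 0.05, 1, 0, 0, 0, 0, 0, 0.05, 1, 0, 0, 0, 0, 0, 0.04, 1, 0, 0, 0, 0, 0, 0.03, 1, 0, 0, 0, 0, 0, 0, 1, 0, 0, 0, 0, 0, 0, 1]}}

```text
time_s: 24.3
tcp_pos: [0.4513, 0.0282, 0.104]
eef_rot: [[-1.0, -0.001, -0.002], [-0.001, 1.0, 0.0], [0.002, 0.0, -1.0]]
ft_force: [0.0, -0.6, -0.1]
finger_gap: 0.0334
grip_force: 60.0
```

Bottom is at about 68 mm with no contact force. I go down to about 52 mm and release.

Emit:
{"api": "arm_command", "payload": {"moves": [0, 0, 0, 0, 0, 0.055, 1, 0, 0, 0, 0, 0, 0.05, 1, 0, 0, 0, 0, 0, 0, 1, 0, 0, 0, 0, 0, 0, 1, 0, 0, 0, 0, 0, 0, -0.2, 0, 0, 0, 0, 0, 0, -0.2, 0, 0, 0, 0, 0, 0, -0.2, 0, 0, 0, 0, 0, 0, -0.2]}}

```text
time_s: 25.3
tcp_pos: [0.4511, 0.0282, 0.0883]
eef_rot: [[-1.0, -0.001, -0.002], [-0.001, 1.0, 0.0], [0.002, 0.0, -1.0]]
ft_force: [-0.9, 0.6, 0.3]
finger_gap: 0.0513
grip_force: 0.0
```

```bash
python3 - <<'E'
from h import *
top('blue'); go((0.4522,.0282,.0465))
p,d,c=cap('wrist'); P=pts(d,c); R=np.sqrt((P[...,0]-.452)**2+(P[...,1]-.028)**2)
m=(R>.0095)&(R<.016)&(P[...,2]>.014)&(P[...,2]<.1)
print('top z',np.percentile(P[m][:,2],[10,50,90,98]).round(4),m.sum())
E
```

```text
top z 0.0486 [0.4506 0.0268 0.0595] 2751 1852
t 25.35 tcp [0.4511 0.0282 0.0882] rot [ 0.     -0.0008  0.0003] shift tool [-0.0081  0.      0.2778] aligned [-7.400e-03  1.000e-04  2.779e-01] F [ 0.5 -0.2  0.6] gap 0.0513 q [-0.06 -0.03  1.83 -0.    1.35 -1.63]
top z [0.0467 0.0477 0.0485 0.0489] 1256
```

Blue's top is at 48 mm, so it also slid all the way down and goes to the tote.

Emit:
{"api": "arm_command", "payload": {"moves": [0, 0, 0, -0.007, 0, 0.14, -0.2, 0, 0, 0, 0, 0, 0.138, -0.2, 0, 0, 0, 0, 0, 0, 1, 0, 0, 0, 0, 0, 0, 1, 0, 0, 0, 0, 0, 0, 1, 0, 0, 0, 0, 0, -0.3, 1, 0, 0, 0, 0, 0, -0.35, 1, 0, 0, 0, 0, 0, -0.35, 1]}}

```text
time_s: 26.4
tcp_pos: [0.4526, 0.0281, 0.199]
eef_rot: [[-1.0, -0.001, -0.0], [-0.001, 1.0, -0.0], [0.0, -0.0, -1.0]]
ft_force: [0.9, -0.4, -0.8]
finger_gap: 0.0333
grip_force: 62.7
```

Emit:
{"api": "arm_command", "payload": {"moves": [0, 0, 0, -0.045, -0.4, 0, 1, 0, 0, 0, -0.045, -0.4, 0, 1, 0, 0, 0, -0.045, -0.4, 0, 1, 0, 0, 0, -0.045, -0.4, 0, 1, 0, 0, 0, 0, 0, 0.25, 1, 0, 0, 0, 0, 0, 0.25, 1, 0, 0, 0, 0, 0, 0, 1, 0, 0, 0, 0, 0, 0, 1]}}

```text
time_s: 27.4
tcp_pos: [0.4804, -0.2122, 0.1234]
eef_rot: [[-1.0, -0.001, 0.0], [-0.001, 1.0, -0.002], [-0.0, -0.002, -1.0]]
ft_force: [0.1, 0.3, -0.6]
finger_gap: 0.0334
grip_force: 62.7
```

```bash
python3 - <<'E'
from h import *
go((0.48,-.212,0.042))
E
```

```text
t 27.4 tcp [ 0.4804 -0.2122  0.1234] rot [-0.0005  0.0001  0.0004] shift tool [0.0031 0.0024 0.5425] aligned [0.0029 0.0016 0.5425] F [ 0.1  0.3 -0.6] gap 0.0334 q [-0.52  0.09  1.62 -0.    1.42 -2.1 ]
```

Emit:
{"api": "arm_command", "payload": {"moves": [0, 0, 0, 0, 0, 0.27, 1, 0, 0, 0, 0, 0, 0.24, 1, 0, 0, 0, 0, 0, 0, 1, 0, 0, 0, 0, 0, 0, 1, 0, 0, 0, 0, 0, 0, -0.2, 0, 0, 0, 0, 0, 0, -0.2, 0, 0, 0, 0, 0, -0.35, -0.2, 0, 0, 0, 0, 0, -0.35, -0.2]}}

```text
time_s: 28.4
tcp_pos: [0.4792, -0.2117, 0.1511]
eef_rot: [[-1.0, -0.001, -0.003], [-0.001, 1.0, 0.0], [0.003, 0.0, -1.0]]
ft_force: [0.6, -1.0, 0.2]
finger_gap: 0.0513
grip_force: 0.0
```

Emit:
{"api": "arm_command", "payload": {"moves": [0, 0, 0, 0.1, 0.35, -0.15, 1, 0, 0, 0, 0.1, 0.35, -0.15, 1, 0, 0, 0, 0.1, 0.35, -0.15, 1, 0, 0, 0, 0, 0.35, -0.15, 1, 0, 0, 0, 0, 0, 0, 1, 0, 0, 0, 0, 0, 0, 1]}}

```text
time_s: 29.15
tcp_pos: [0.4345, -0.0021, 0.2401]
eef_rot: [[-1.0, -0.001, -0.002], [-0.001, 1.0, -0.001], [0.002, -0.001, -1.0]]
ft_force: [-0.1, -0.3, -0.5]
finger_gap: -0.0001
grip_force: 0.0
```

```bash
python3 - <<'E'
from h import *
go((0.7,-.2,0.26))
p,d,c=cap('top'); P=pts(d,c); U,V=np.meshgrid(np.arange(512),np.arange(384)); box=(abs(P[...,0]-.5)<.07)&(abs(P[...,1]+.258)<.1)
for k in('red','blue'):
    m=masks(p)[k]&box;print(k,m.sum(),P[m].mean(0).round(3),P[m].max(0).round(3))
ps,ds,cs=cap('scene'); Ps=pts(ds,cs)
cv2.imwrite('pics/s5.png',np.vstack([cv2.resize(ps[120:250,90:260,::-1],(510,390)),]))
# lid points from both
for n,pp,QQ in(('top',p,P),('scene',ps,Ps)):
    m=masks(pp)['yellow']&(QQ[...,0]>.54)&(QQ[...,0]<.72)&(QQ[...,1]<-.12)&(QQ[...,1]>-.4)&(QQ[...,2]>.07)&(QQ[...,2]<.24)
    Q=QQ[m]; A=np.c_[Q[:,1:],np.ones(len(Q))]; s=np.linalg.lstsq(A,Q[:,0],rcond=None)[0]; print(n,m.sum(),'x=',s.round(4),'resid',(A@s-Q[:,0]).std().round(4),Q.min(0).round(3),Q.max(0).round(3))
    h=(~masks(pp)['yellow'])&(QQ[...,0]>.60)&(QQ[...,0]<.75)&(QQ[...,1]<-.2)&(QQ[...,1]>-.33)&(QQ[...,2]>.15)&(QQ[...,2]<.32)
    H=QQ[h]; print('hasp',h.sum(),H.min(0).round(3),H.max(0).round(3),H.mean(0).round(3))
    for a in range(8):
        zz=H[(H[:,2]>.16+.02*a)&(H[:,2]<.18+.02*a)]
        if len(zz): print(' z',round(.17+.02*a,2),len(zz),zz[:,0].min().round(3),zz[:,0].max().round(3),zz[:,1].min().round(3),zz[:,1].max().round(3))
# tote rim
m=(P[...,2]>.058)&(P[...,2]<.072)&(abs(P[...,0]-.507)<.1)&(abs(P[...,1]+.258)<.12); print(cv2.minAreaRect(P[m][:,:2].astype(np.float32)))
E
```

```text
t 29.15 tcp [ 0.4345 -0.0021  0.2401] rot [-0.0002 -0.0006  0.0005] shift tool [-1.7678 -1.3219 -0.1347] aligned [-1.77   -1.3192 -0.1323] F [-0.1 -0.3 -0.5] gap -0.0001 q [-0.13 -0.17  1.64 -0.    1.67 -1.71]
red 123 [ 0.493 -0.327  0.032] [ 0.515 -0.308  0.048]
blue 155 [ 0.484 -0.213  0.027] [ 0.507 -0.195  0.046]
top 2424 x= [0.0902 0.3327 0.5866] resid 0.0011 [ 0.577 -0.368  0.07 ] [ 0.646 -0.167  0.222]
hasp 304 [ 0.634 -0.328  0.213] [ 0.69  -0.202  0.229] [ 0.659 -0.271  0.223]
 z 0.21 42 0.634 0.676 -0.328 -0.202
 z 0.23 262 0.635 0.69 -0.291 -0.253
scene 421 x= [0.0895 0.2996 0.6016] resid 0.0022 [ 0.594 -0.373  0.07 ] [ 0.655 -0.166  0.22 ]
hasp 635 [ 0.62 -0.33  0.15] [ 0.694 -0.2    0.227] [ 0.648 -0.263  0.199]
 z 0.17 122 0.623 0.641 -0.33 -0.2
 z 0.19 112 0.628 0.645 -0.329 -0.201
 z 0.21 91 0.635 0.692 -0.328 -0.2
 z 0.23 255 0.64 0.694 -0.295 -0.254
((0.5069385170936584, -0.2574847340583801), (0.2049325853586197, 0.16598832607269287), 84.39892578125)
```

View pics/s5.png

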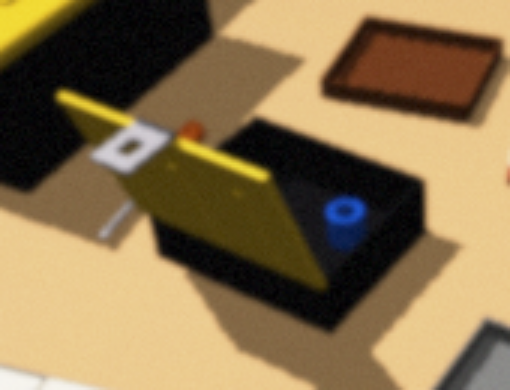

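Both fitting bushings are in the tote. The lid leans back about 107° and the hasp sticks out to the rear. I go behind the lid, at the side away from the hasp.

Emit:
{"api": "arm_command", "payload": {"moves": [0, 0, 0, -0.2, -0.12, -0.2, 1, 0, 0, 0, -0.25, -0.2, -0.2, 1, 0, 0, 0, -0.25, -0.21, 0, 1, 0, 0, 0, -0.25, -0.21, 0, 1, 0, 0, 0, -0.25, -0.21, 0, 1, 0, 0, 0, -0.25, -0.21, 0, 1, 0, 0, 0, -0.24, -0.21, 0, 1, 0, 0, 0, 0, 0, 0, 1]}}

```text
time_s: 30.25
tcp_pos: [0.6892, -0.212, 0.2921]
eef_rot: [[-1.0, 0.005, -0.011], [0.005, 1.0, 0.003], [0.011, 0.003, -1.0]]
ft_force: [-0.2, 0.2, -1.5]
finger_gap: -0.0002
grip_force: 0.0
```

```bash
python3 - <<'E'
from h import *
go((0.683,-.2074,0.212))
E
```

```text
t 30.25 tcp [ 0.6892 -0.212   0.2921] rot [ 0.0008 -0.0035 -0.0015] shift tool [0.0356 0.0293 0.5347] aligned [0.0412 0.0308 0.5342] F [-0.2  0.2 -1.5] gap -0.0002 q [-0.38  0.5   0.78 -0.    1.87 -1.94]
```

Emit:
{"api": "arm_command", "payload": {"moves": [0, 0, 0, 0.03, 0.03, 0.2, 1, 0, 0, 0, 0, 0, 0.2, 1, 0, 0, 0, 0, 0, 0.13, 1, 0, 0, 0, 0, 0, 0, 1, 0, 0, 0, 0, 0, 0, 1]}}

```text
time_s: 30.88
tcp_pos: [0.6835, -0.2032, 0.2211]
eef_rot: [[-1.0, -0.0, -0.001], [-0.0, 1.0, -0.0], [0.001, -0.0, -1.0]]
ft_force: [0.2, -0.1, 0.1]
finger_gap: -0.0001
grip_force: 0.0
```

```bash
python3 - <<'E'
from h import *
go((0.6118,-.201,0.217))
E
```

```text
t 30.88 tcp [ 0.6835 -0.2032  0.2211] rot [-0.0001 -0.0004  0.    ] shift tool [0.4778 0.0148 0.0276] aligned [0.4778 0.0147 0.027 ] F [ 0.2 -0.1  0.1] gap -0.0001 q [-0.37  0.47  0.96 -0.    1.71 -1.94]
```

Emit:
{"api": "arm_command", "payload": {"moves": [0, 0, 0, 0.16, 0.005, 0.01, 1, 0, 0, 0, 0.16, 0.005, 0.01, 1, 0, 0, 0, 0.16, 0.005, 0.01, 1, 0, 0, 0, 0.113, 0.01, 0.007, 1, 0, 0, 0, 0.113, 0.01, 0.007, 1, 0, 0, 0, 0.107, 0.01, 0.038, 1, 0, 0, 0, 0.107, 0.01, 0.038, 1, 0, 0, 0, 0, 0, 0, 1]}}

```text
time_s: 31.88
tcp_pos: [0.5454, -0.1948, 0.2041]
eef_rot: [[-1.0, -0.0, -0.0], [-0.0, 1.0, -0.001], [0.0, -0.001, -1.0]]
ft_force: [-0.3, -0.0, -0.2]
finger_gap: -0.0001
grip_force: 0.0
```

```bash
python3 - <<'E'
from h import *
go((0.518,-.192,0.185))
p,d,c=cap('scene'); P=pts(d,c)
m=masks(p)['yellow']&(P[...,0]>.42)&(P[...,0]<.72)&(P[...,1]<-.12)&(P[...,1]>-.4)&(P[...,2]>.07)&(P[...,2]<.24)
Q=P[m]; A=np.c_[Q[:,0]-.5866,Q[:,1]+.265,np.ones(len(Q))]; s=np.linalg.lstsq(A,Q[:,2],rcond=None)[0];print(m.sum(),'z=',s.round(4),Q.min(0).round(3),Q.max(0).round(3))
E
```

```text
t 31.88 tcp [ 0.5454 -0.1948  0.2041] rot [-0.0004 -0.      0.0001] shift tool [0.1825 0.0187 0.1271] aligned [0.1825 0.0185 0.1271] F [-0.3 -0.  -0.2] gap -0.0001 q [-0.44  0.17  1.38 -0.    1.59 -2.01]
2816 z= [-1.7087  0.1554  0.0841] [ 0.501 -0.365  0.07 ] [ 0.603 -0.159  0.233]
```

The lid is at 60°, as planned. I continue down the arc.

Emit:
{"api": "arm_command", "payload": {"moves": [0, 0, 0, 0.091, 0.01, 0.064, 1, 0, 0, 0, 0.091, 0.01, 0.064, 1, 0, 0, 0, 0.075, 0.007, 0.087, 1, 0, 0, 0, 0.075, 0.007, 0.087, 1, 0, 0, 0, 0.049, 0.005, 0.103, 1, 0, 0, 0, 0.049, 0.005, 0.103, 1, 0, 0, 0, 0.022, 0, 0.11, 1, 0, 0, 0, 0.022, 0, 0.1, 1]}}

```text
time_s: 32.92
tcp_pos: [0.4748, -0.1881, 0.0945]
eef_rot: [[-1.0, -0.001, -0.001], [-0.001, 1.0, -0.0], [0.001, -0.0, -1.0]]
ft_force: [-5.5, 5.9, 73.8]
finger_gap: 0.0002
grip_force: 42.4
```

Emit:
{"api": "arm_command", "payload": {"moves": [0, 0, 0, 0, 0, 0, 1, 0, 0, 0, 0, 0, 0, 1, 0, 0, 0, 0, 0, 0.01, 1, 0, 0, 0, 0, 0, 0.01, 1, 0, 0, 0, 0, 0, 0, 1]}}

```text
time_s: 33.55
tcp_pos: [0.4751, -0.1883, 0.0953]
eef_rot: [[-1.0, -0.001, -0.0], [-0.001, 1.0, -0.001], [0.0, -0.001, -1.0]]
ft_force: [-6.1, 3.1, 17.5]
finger_gap: -0.0001
grip_force: 8.9
```

```bash
cat >> h.py <<'E'
def lid(n='scene'):
    p,d,c=cap(n); P=pts(d,c)
    m=masks(p)['yellow']&(P[...,0]>.4)&(P[...,0]<.72)&(P[...,1]<-.12)&(P[...,1]>-.4)&(P[...,2]>.05)&(P[...,2]<.24)
    Q=P[m]; A=np.c_[Q[:,0]-.5866,Q[:,1]+.265,np.ones(len(Q))]; s=np.linalg.lstsq(A,Q[:,2],rcond=None)[0];print(n,'lid',m.sum(),'z=',s.round(4),Q.min(0).round(3),Q.max(0).round(3))
    # hasp: grey things near front edge in tote frame
    T=(P[...,:2]-np.array([.5866,-.265])); f=-(T[...,0]*.995-T[...,1]*.095); y=T[...,0]*.095+T[...,1]*.995
    h=(~masks(p)['yellow'])&(f>.1)&(f<.24)&(abs(y)<.022)&(P[...,2]>.01)&(P[...,2]<.16)
    for a in np.arange(.015,.15,.01):
        k=h&(abs(P[...,2]-a)<.005)
        if k.sum()>3: print('  z',round(a,3),k.sum(),'f',f[k].min().round(3),np.median(f[k]).round(3),f[k].max().round(3))
    return p
E
python3 - <<'E'
from h import *
go((.4744,-.188,.095))
lid('scene'); lid('top')
E
```

```text
t 33.55 tcp [ 0.4751 -0.1883  0.0953] rot [-0.0004 -0.      0.0004] shift tool [0.0044 0.002  0.0022] aligned [0.0044 0.002  0.0022] F [-6.1  3.1 17.5] gap -0.0001 q [-0.49  0.09  1.69 -0.    1.36 -2.06]
scene lid 2661 z= [-0.0033  0.0022  0.0739] [ 0.423 -0.367  0.061] [ 0.601 -0.153  0.127]
  z 0.085 4 f 0.165 0.167 0.171
  z 0.145 5 f 0.101 0.101 0.113
top lid 1223 z= [-0.005   0.0743  0.0781] [ 0.419 -0.363  0.051] [ 0.592 -0.151  0.231]
  z 0.075 16 f 0.134 0.164 0.168
```

The lid is shut. I retreat upward, align the yaw to the tote and look at the hasp.

Emit:
{"api": "arm_command", "payload": {"moves": [0, 0, 0, 0, 0, -0.2, 1, 0, 0, 0.0306, 0, 0, -0.3, 1, 0, 0, 0, 0, 0, -0.25, 1, 0, 0, 0, 0, 0, 0, 1, 0, 0, 0, 0, 0, 0, 1]}}

```text
time_s: 34.28
tcp_pos: [0.4742, -0.1878, 0.2028]
eef_rot: [[-0.995, 0.095, -0.004], [0.095, 0.995, 0.001], [0.004, 0.001, -1.0]]
ft_force: [0.5, 0.1, 0.3]
finger_gap: -0.0
grip_force: 0.0
```

```bash
cat >> h.py <<'E'
RT=np.array([[-.995,.0954,0],[.0954,.995,0],[0,0,-1.]]).T.copy(); RT=np.array([[-.9955,.0954,0],[.0954,.9955,0],[0,0,-1.]])
H=np.array([.5866,-.265,.0])
def tf(f,y,z): return H+np.array([-.995*f+.095*y,.095*f+.995*y,z])
E
python3 - <<'E'
from h import *
go(tf(.125,0,.16+.022),RT)
p=lid('scene'); 
cv2.imwrite('pics/s6.png',cv2.resize(p[120:250,90:260,::-1],(510,390)))
lid('top')
E
```

```text
t 34.27 tcp [ 0.4742 -0.1878  0.2028] rot [ 0.0002 -0.0013  0.0001] shift tool [ 0.0372 -0.4414  0.1389] aligned [ 0.0376 -0.4413  0.139 ] F [0.5 0.1 0.3] gap -0.0 q [-0.49  0.02  1.54 -0.    1.58 -1.96]
scene lid 2841 z= [ 0.0022 -0.0012  0.0741] [ 0.419 -0.368  0.065] [ 0.599 -0.153  0.08 ]
  z 0.075 37 f 0.157 0.164 0.167
  z 0.085 39 f 0.163 0.167 0.176
  z 0.095 28 f 0.166 0.171 0.174
  z 0.105 31 f 0.169 0.173 0.178
  z 0.115 41 f 0.173 0.176 0.18
top lid 711 z= [0.0672 0.0141 0.0837] [ 0.419 -0.356  0.053] [ 0.482 -0.151  0.239]
  z 0.055 6 f 0.162 0.163 0.163
  z 0.065 5 f 0.114 0.163 0.165
  z 0.075 26 f 0.118 0.162 0.171
  z 0.085 10 f 0.169 0.171 0.173
  z 0.095 4 f 0.171 0.172 0.174
  z 0.105 7 f 0.175 0.175 0.178
  z 0.115 15 f 0.177 0.181 0.184
```

View pics/s6.png

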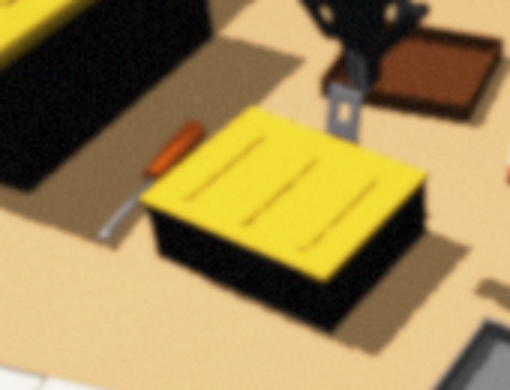

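Emit:
{"api": "arm_command", "payload": {"moves": [0, 0, 0, 0.05, -0.22, 0, 1, 0, 0, 0, 0.05, -0.22, 0, 1, 0, 0, 0, 0, 0, 0.2, 1, 0, 0, 0, 0, 0, 0.2, 1, 0, 0, 0, 0, 0, 0.15, 1, 0, 0, 0, 0, 0, 0, 1, 0, 0, 0, 0, 0, 0, 1]}}

```text
time_s: 35.25
tcp_pos: [0.4532, -0.2523, 0.1219]
eef_rot: [[-0.995, 0.095, -0.003], [0.095, 0.995, 0.0], [0.003, -0.0, -1.0]]
ft_force: [1.0, 0.0, 1.1]
finger_gap: -0.0003
grip_force: 0.0
```

```bash
python3 - <<'E'
from h import *
go(tf(.178,0,.095+.022),RT)
E
```

```text
t 35.25 tcp [ 0.4532 -0.2523  0.1219] rot [-0.     -0.0008  0.0001] shift tool [2.929e-01 2.000e-04 3.310e-02] aligned [2.93e-01 1.00e-04 3.23e-02] F [1.  0.  1.1] gap -0.0003 q [-0.62  0.08  1.64 -0.    1.42 -2.09]
```

Emit:
{"api": "arm_command", "payload": {"moves": [0, 0, 0, 0.098, 0, 0.011, 1, 0, 0, 0, 0.098, 0, 0.011, 1, 0, 0, 0, 0.098, 0, 0.011, 1, 0, 0, 0, 0.06, 0, 0.08, 1, 0, 0, 0, 0.02, 0, 0.08, 1, 0, 0, 0, 0.033, 0, 0.067, 1, 0, 0, 0, 0, 0, 0, 1, 0, 0, 0, 0, 0, 0, 1]}}

```text
time_s: 36.25
tcp_pos: [0.3922, -0.2463, 0.0825]
eef_rot: [[-0.995, 0.095, -0.003], [0.095, 0.995, 0.001], [0.003, 0.0, -1.0]]
ft_force: [-0.7, 0.2, 0.6]
finger_gap: 0.0
grip_force: 0.0
```

```bash
python3 - <<'E'
from h import *
go(tf(.195,0,.038+.022),RT)
lid('scene')
E
```

```text
t 36.25 tcp [ 0.3922 -0.2463  0.0825] rot [ 0.0001 -0.001   0.0002] shift tool [-0.0029 -0.001   0.1501] aligned [-0.0024 -0.001   0.1501] F [-0.7  0.2  0.6] gap 0.0 q [-0.68 -0.    1.81 -0.    1.33 -2.16]
scene lid 2842 z= [ 0.0015 -0.0018  0.074 ] [ 0.42  -0.368  0.061] [ 0.598 -0.152  0.08 ]
  z 0.055 18 f 0.185 0.194 0.204
  z 0.065 33 f 0.165 0.18 0.201
  z 0.075 44 f 0.156 0.183 0.199
  z 0.085 32 f 0.18 0.186 0.2
  z 0.095 23 f 0.182 0.185 0.195
  z 0.105 30 f 0.181 0.184 0.188
  z 0.115 47 f 0.179 0.184 0.207
  z 0.125 34 f 0.177 0.183 0.211
  z 0.135 37 f 0.175 0.178 0.194
  z 0.145 41 f 0.175 0.179 0.186
```

Emit:
{"api": "arm_command", "payload": {"moves": [0, 0, 0, 0, 0, 0.06, 1, 0, 0, 0, 0, 0, 0.06, 1, 0, 0, 0, 0, 0, 0.05, 1, 0, 0, 0, 0, 0, 0, 1, 0, 0, 0, -0.04, 0, 0, 1, 0, 0, 0, -0.04, 0, 0, 1, 0, 0, 0, 0, 0, 0, 1, 0, 0, 0, 0, 0, 0, 1]}}

```text
time_s: 37.3
tcp_pos: [0.4046, -0.2477, 0.0576]
eef_rot: [[-0.995, 0.095, -0.002], [0.095, 0.995, -0.0], [0.002, -0.001, -1.0]]
ft_force: [-0.3, 0.1, 0.2]
finger_gap: -0.0004
grip_force: 0.0
```

```bash
python3 - <<'E'
from h import *
go(tf(.179,0,.035+.022),RT)
E
```

```text
t 37.3 tcp [ 0.4046 -0.2477  0.0576] rot [-0.0002 -0.0005  0.0002] shift tool [-0.0261  0.0007  0.0041] aligned [-0.0261  0.0007  0.0041] F [-0.3  0.1  0.2] gap -0.0004 q [-0.67  0.05  1.81 -0.    1.28 -2.14]
```

Still free. I press rearward in small steps until there is contact.

Emit:
{"api": "arm_command", "payload": {"moves": [0, 0, 0, -0.013, 0, 0, 1, 0, 0, 0, -0.013, 0, 0, 1, 0, 0, 0, 0, 0, 0, 1, 0, 0, 0, 0, 0, 0, 1]}}

```text
time_s: 37.8
tcp_pos: [0.408, -0.2479, 0.0573]
eef_rot: [[-0.995, 0.095, -0.002], [0.095, 0.995, 0.0], [0.002, -0.0, -1.0]]
ft_force: [-0.0, -0.2, -0.2]
finger_gap: -0.0
grip_force: 0.3
```

Emit:
{"api": "arm_command", "payload": {"moves": [0, 0, 0, -0.007, 0, 0, 1, 0, 0, 0, -0.007, 0, 0, 1, 0, 0, 0, 0, 0, 0, 1, 0, 0, 0, 0, 0, 0, 1]}}

```text
time_s: 38.3
tcp_pos: [0.4087, -0.248, 0.0572]
eef_rot: [[-0.995, 0.095, -0.006], [0.095, 0.995, 0.001], [0.006, 0.0, -1.0]]
ft_force: [-5.9, 0.9, 2.8]
finger_gap: -0.0001
grip_force: 2.9
```

Emit:
{"api": "arm_command", "payload": {"moves": [0, 0, 0, -0.008, 0, 0, 1, 0, 0, 0, 0, 0, 0, 1, 0, 0, 0, 0, 0, 0, 1]}}

```text
time_s: 38.67
tcp_pos: [0.4088, -0.248, 0.0571]
eef_rot: [[-0.995, 0.095, -0.009], [0.095, 0.995, 0.001], [0.009, 0.0, -1.0]]
ft_force: [-9.2, 0.0, 4.6]
finger_gap: -0.0001
grip_force: 4.8
```

Emit:
{"api": "arm_command", "payload": {"moves": [0, 0, 0, 0.1, 0, 0, 1, 0, 0, 0, 0.2, 0, 0, 1, 0, 0, 0, 0, 0, -0.3, 1, 0, 0, 0, 0, 0.3, -0.3, 1, 0, 0, 0, 0, 0.4, -0.2, 1, 0, 0, 0, 0, 0.4, 0, 1, 0, 0, 0, 0, 0.4, 0, 1, 0, 0, 0, 0, 0.2, 0, 1]}}

```text
time_s: 39.67
tcp_pos: [0.3905, 0.0076, 0.175]
eef_rot: [[-0.996, 0.092, 0.0], [0.092, 0.996, 0.001], [-0.0, 0.001, -1.0]]
ft_force: [-0.2, -0.1, 0.3]
finger_gap: 0.0001
grip_force: 0.0
```

```bash
python3 - <<'E'
from h import *
go((.4,0,.2))
lid('scene'); p=lid('top'); cv2.imwrite('pics/t7.png',cv2.resize(p[90:250,90:390,::-1],None,fx=2.6,fy=2.6,interpolation=cv2.INTER_CUBIC))
E
```

```text
t 39.67 tcp [0.3905 0.0076 0.175 ] rot [ 0.0004  0.0001 -0.0293] shift tool [-0.0681 -0.0446 -0.1666] aligned [-0.0636 -0.0509 -0.1666] F [-0.2 -0.1  0.3] gap 0.0001 q [-0.13 -0.25  1.84  0.    1.55 -1.61]
scene lid 2829 z= [ 0.002  -0.0006  0.0741] [ 0.42  -0.367  0.062] [ 0.602 -0.152  0.08 ]
  z 0.075 19 f 0.158 0.162 0.167
top lid 3920 z= [0.0014 0.0007 0.0742] [ 0.419 -0.363  0.05 ] [ 0.593 -0.151  0.082]
  z 0.035 6 f 0.163 0.169 0.17
  z 0.055 7 f 0.162 0.163 0.167
  z 0.065 4 f 0.162 0.166 0.171
  z 0.075 42 f 0.16 0.167 0.171
```

View pics/t7.png

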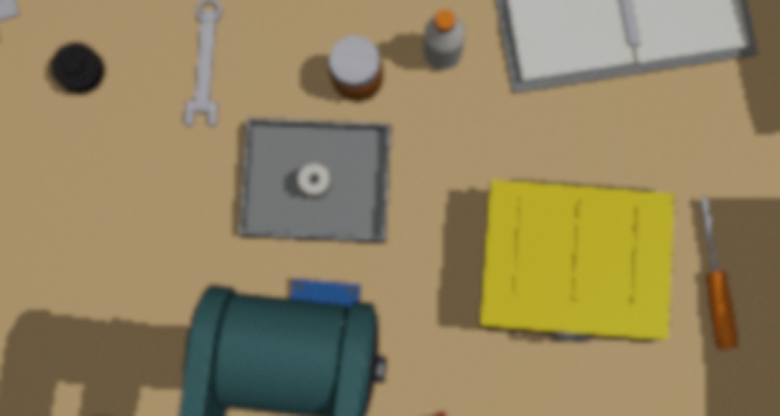

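The top view shows the lid shut at (578,260), the hasp flat against the tote's front at (572,335) and white in the grey tray at (313,179). The other things have not moved. I hand in the job.

```bash
python3 - <<'E'
from h import *
print(r.finish_job())
E
```

```text
the job is handed in; nothing more can be done
None
```

Red and blue slid fully down the pin and are in the tote, white stopped on the step and is in the grey tray, green was absent, the lid is shut with the hasp flat over the catch, and the job is handed in.

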